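# Prop the guard of the bench supply and set the voltage knob to the red index

## Task

On the sloping-front bench supply, swing the clear sprung guard up by its orange tab until the steel stay drops behind the yellow catch, let it back so that the stay props it open, and take your hand away. Then turn the black knob underneath clockwise until its white pointer stands at the red index tab, and leave it there with the guard still propped open. Do not shift the red tab or the other things on the bench.

Things in the scene. Friction and masses are not known exactly. Their poses are not given: they have to be found in the camera images.
- console: Bench supply, fixed, 260 mm wide (y), 218 deep (x), 128 high; white, blue cheeks. Origin: centre of the underside; x to its back, y to its left, z up. Front edge 45 mm high; from there a dark panel rises backwards at 25 degrees: uphill is (0.906, 0, 0.423), outward normal (-0.423, 0, 0.906). Guard and knob: right half, y = -48 mm. Left half: meter, rocker switch, terminals 19 mm high.
- guard (a joint): Angle of the clear guard: 0 shut on the panel, grows as its low front edge swings up and back about a hinge line along the console's y; stop at 2.09. Sprung shut (under 1 N at the tab). Past about 1.95 the stay drops behind the catch (lift to 2.03 to be sure); let back from there it rests propped at 1.81. Let go earlier it falls shut. Hood of 3 mm clear plastic, yellow edges, 124 x 86 x 38 mm.
- guard_hinge (a point): Middle of the guard's hinge line, at the top of the panel, 6 mm above it; it does not move with the guard.
- guard_tab (a point): Middle of the orange cylinder (14 mm thick, 20 mm long along the console's y) at the end of the guard's pull tab. Pinched across its flat ends (20 mm) it turns between the fingers as the guard swings. 149 mm downhill of the hinge and 24 mm above it when shut, so 30 mm above the panel, and 25 mm beyond the guard's front wall. Its arm is 14 mm wide, 6 mm thick.
- stay (a joint): Angle of the steel stay against the guard: 0 when shut, about 2.8 when it stands behind the catch. A light spring keeps its roller on the rail by itself.
- stay_foot (a point): Axis of the brass roller (6 mm thick, 10 mm wide) at the stay's foot. The stay is a flat bar, 64 mm from its pivot on the right side of the guard (54 mm from the hinge) to the roller, which runs uphill on a steel rail on the panel, 52 mm right of the guard's middle, as the guard is raised.
- catch_seat (a point): Where the roller's axis sits when caught: against the steep uphill face of the yellow saw tooth on the rail, 22.5 mm downhill of the hinge; tooth 4 mm high.
- knob (a joint): Angle of the knob, 0 to 4.7 at its stops, growing clockwise seen looking down on the panel. At 0 the pointer stands half way between downhill and the console's left; at 2.36 it points straight uphill. Friction holds it where it is left (0.05 N m to turn).
- knob_grip (a point): On the knob's axis (square to the panel), 25 mm above the panel, 84 mm downhill of the hinge. Black bar 44 x 12 mm, from 8 to 31 mm above the panel, on a skirt 52 mm wide (top 8 mm above the panel): grip across the 12 mm. With the guard propped nothing within 75 mm rises more than 8 mm off the panel.
- knob_pointer (a point): Point 29 mm from the knob's axis, just off the skirt's edge below the pointer end of the bar, 6 mm above the panel. The pointer end has a white line on top and down its end face.
- index_ring (a joint): Angle of the aluminium scale ring (71 mm wide, 3 mm thick) that carries the red index tab, in the same sense and with the same zero as the knob: the pointer stands at the tab when both are equal. Stiff; not to be turned.
- index_tab (a point): Inner end of the red index tab, 29 mm from the knob's axis, 6 mm above the panel; coincides with point knob_pointer when the knob is set.
- board: Circuit board 90 x 60 mm, 4 mm thick, in front of the supply, loose. Origin: centre of its underside.
- solder_reel: Reel of solder with white flanges and a green label, 54 mm wide, 38 mm high, standing in front of the supply. Origin: centre of its underside.
- screwdriver: Screwdriver 170 mm long, lying right of the supply. Origin: underside, its x along the tool.
- multimeter: Orange multimeter 150 x 75 x 32 mm lying left of the supply. Origin: centre of its underside.
- parts_tray: Blue divided tray 160 x 110 x 30 mm with small parts, left. Origin: centre of its underside.
- pliers: Red-handled pliers, 150 mm long, right. Origin: underside near the pivot.
- iron_stand: Black soldering-iron stand with blue sponge, 160 x 75 mm, about 0.2 m high, right. Origin: centre of its underside.

How it is judged:
By the outcome, as a careful person would: the job done as asked, in the order asked, and still so for the second after the job is handed in, with the robot touching nothing.
It also fails if it takes over 64 s, if anything falls off the work surface, if the arm or the gripper's body presses on something with over 40 N, if the wrist force passes 120 N, or if a joint passes its speed limit or range.

## Robot

A 7-joint arm with a two-finger parallel gripper is mounted at the origin on the work surface. World frame = base frame: x ahead of the robot, y to its left, z up, the work surface at z = 0. Lengths are in m, angles in rad, forces in N, time in s.
With the tool pointing down it reaches from about 0.4 to 0.85 m from the base axis. Payload 4.4 kg.
Tool frame: the origin (TCP) lies at the very end of the fingers, on their centre line; the grasp point (between the pads) lies 19 mm behind it; z points along the fingers, y is the line along which they close (so a half turn about z gives the same grasp; the last joint's range is limited). The gripper opens to 94 mm and grips with 3 to 60 N. Pads are 16 mm wide; open, the fingers measure 119 mm over their backs; the gripper's body (75 mm by 177 mm) begins 78 mm behind the grasp point.
Start: joints at [1.271, 0.628, 0.038, 1.517, -0.027, 0.996, -0.02], TCP at [0.151, -0.632, 0.205] pointing down, gripper open.
Joint ranges: [-3.06, 3.06], [-0.37, 2.12], [-1.25, 1.32], [0.18, 2.47], [-1.1, 4.24], [0.23, 1.98], [-2.94, 2.94]. Speed limits (rad/s): [2.57, 2.57, 3.14, 3.14, 3.14, 3.14, 3.14].

## Interface

Orientations are given as a unit quaternion [x, y, z, w].
In Python, from cell import sense, capture, close_job gives the robot as it stands. The module is installed in compiled form; this text tells all that it offers.
- The arm moves only by the tool send_rows, never from a script. Its argument "increments" is a list of rows, each a list of 5 numbers: the finger opening in cm, from 0 to 9.4, then the shift along the tool's x, y, z in cm, then the turn about the tool's z in degrees. A call has exactly 5 rows; each row is the pose to reach, as a shift and turn from the pose commanded when the call began, along the tool's axes at that moment; what a row does not reach only later rows make up. A row lasts 1/12 s, in which the tool goes at most 41.7 mm and 7.16 degrees, less where a joint would pass 70% of its speed; a pose out of reach is approached as far as the arm can. A call with a gripper value outside its range is refused whole. The fingers move at their own pace and stop on an object; the grip force is fixed at half the most. Time passes only in rows, so rows that repeat a pose let the fingers close, or fill a call up. It gives the time, the measured TCP pose, the force, the opening and the grip force at its end, in the units of the state.
- sense(): the state, without advancing time (a new reading comes with each control period).
- capture(name): name is "side" or "top"; returns a dict with "image" (400x640x3 uint8, red, green, blue), "vertical_fov" (degrees; the focal length in pixels is half the picture's height over the tangent of half this angle, whatever the lens; pixels are square), "cx", "cy" (the principal point, pixels), "world_from_camera" (4x4, takes a point from camera to world coordinates). Camera axes: x right, y down, z forward; pixel columns grow to the right and rows downward; lengths in m; the calibration is good to about 2 mm. A picture is of the moment at which its call begins. There is no depth.
- close_job(): hands the job in; it is judged then, once.
The state is a dict: "clock": time; "joint_pos": joint angles; "dq": joint speeds; "effort": joint torques, N m; "tcp_pos": TCP position; "tool_rot": TCP orientation; "ft_force": force on the tool from outside, world axes, zero at the start; "moment": the same for the moment, N m; "width": finger opening in m; "gripper_force": force on a finger pad.
Only numpy, scipy, OpenCV 4.12 (cv2) and the standard library are available. Lean on these libraries where they do the work, as an engineer would, in place of code of your own. Each camera call takes 0.05 s, during which the arm holds its last target. There are 200 camera calls.

## Working session

There is one attempt and no reset: what is moved stays moved. The work goes in short steps, Python scripts to look and compute and a tool call to move; the robot and the scene stay as the last step left them, time stands still between calls to the robot, and variables do not carry over. Pictures are saved under pics/ and viewed, at most 10 in all, crops included, and the job is handed in when it is done.

Besides the shell and the picture viewer there is one more tool, called after "Call:" by a JSON object that holds its "name" and its "arguments", one argument or row to a line. send_rows: Moves the arm, as the interface text tells. Its arguments: {"type":"object","properties":{"increments":{"type":"array"}},"required":["increments"]}

```bash
mkdir -p pics
cat > h.py <<'E'
import numpy as np, cv2
from cell import sense, capture
def snap(n,f):
    c=capture(n); cv2.imwrite(f'pics/{f}.png',c['image'][:,:,::-1]); return c
def K(c):
    f=200/np.tan(np.radians(c['vertical_fov'])/2); return f
def ray(c,u,v):
    T=np.array(c['world_from_camera']); f=K(c)
    d=T[:3,:3]@np.array([(u-c['cx'])/f,(v-c['cy'])/f,1]); return T[:3,3],d/np.linalg.norm(d)
def onz(c,u,v,z):
    o,d=ray(c,u,v); return o+d*(z-o[2])/d[2]
def proj(c,p):
    T=np.array(c['world_from_camera']); q=T[:3,:3].T@(np.array(p)-T[:3,3]); f=K(c)
    return np.array([f*q[0]/q[2]+c['cx'],f*q[1]/q[2]+c['cy']])
def tri(rays):
    A=0;b=0
    for o,d in rays:
        P=np.eye(3)-np.outer(d,d);A=A+P;b=b+P@o
    x=np.linalg.solve(A,b); return x,[np.linalg.norm((np.eye(3)-np.outer(d,d))@(x-o)) for o,d in rays]
E
python3 - <<'E'
from h import *
for n in('side','top'):
    c=snap(n,n+'0'); print(n,c['vertical_fov'],c['cx'],c['cy'],np.round(c['world_from_camera'],3))
s=sense();print(s)
E
```

```text
side 42.129300092107556 315.6870489453378 200.9510156396786 [[-0.946 -0.192  0.262  0.124]
 [-0.325  0.54  -0.777  1.09 ]
 [ 0.008 -0.82  -0.573  0.9  ]
 [ 0.     0.     0.     1.   ]]
top 55.19426231356806 321.5093706308848 203.13314156587904 [[ 0.111 -0.972  0.207  0.277]
 [-0.994 -0.108  0.026 -0.04 ]
 [-0.003 -0.209 -0.978  1.06 ]
 [ 0.     0.     0.     1.   ]]
{'clock': 0.1, 'joint_pos': array([ 1.27117753,  0.62921042,  0.03845827,  1.51823619, -0.02701072,
        0.99635531, -0.01999594]), 'dq': array([-1.86514436e-04, -2.01329824e-03,  1.22148413e-03, -2.20280663e-03,
       -8.51141192e-05,  4.32590884e-04, -4.01067088e-04]), 'effort': array([ 2.00094080e-03, -5.50788009e+01,  1.14709832e+00, -1.87116069e+01,
       -5.22091461e-02,  1.92577142e-02,  7.23588801e-05]), 'tcp_pos': array([ 0.15048738, -0.6317219 ,  0.20468454]), 'tool_rot': array([ 9.93174220e-01,  1.16637277e-01, -1.05266953e-04, -8.38968926e-04]), 'ft_force': array([ 0.0288408 , -0.71173535, -0.1784199 ]), 'moment': array([-0.03852386,  0.04047224,  0.02446186]), 'gripper_force': 0.0, 'width': 0.09402982719146678}
```

View pics/side0.png

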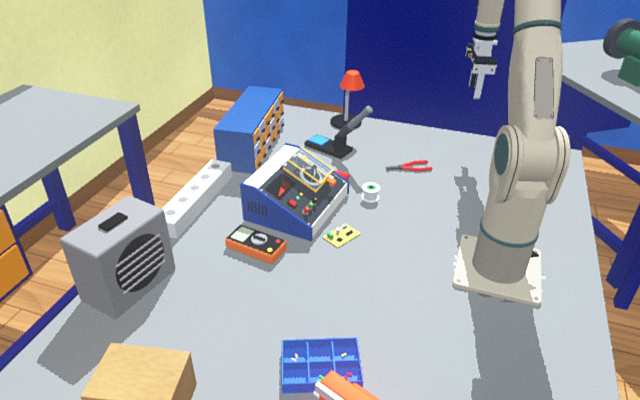

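View pics/top0.png

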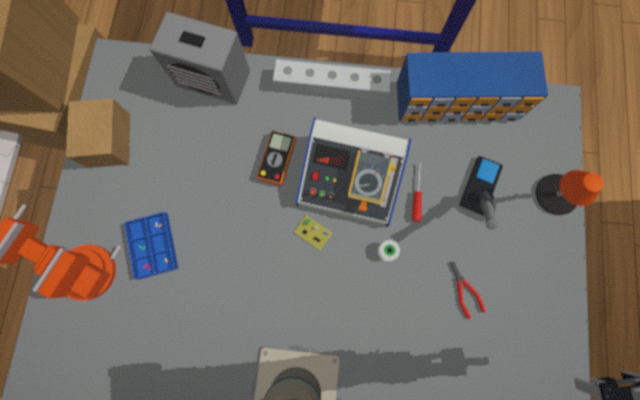

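The side view shows the console around (295,190), with the arm at the right. The top view shows it at (355,172): the guard is at (372,178), the orange tab near (363,206), the reel at (389,250) and the board at (314,232).

Run:
```python
import cv2,numpy as np
t=cv2.imread('pics/top0.png')[110:235,285:425]; s=cv2.imread('pics/side0.png')[135:250,230:360]
a=cv2.resize(t,(448,400),interpolation=cv2.INTER_CUBIC)
b=cv2.resize(s,None,fx=400/115,fy=400/115,interpolation=cv2.INTER_CUBIC)
a=cv2.resize(a,None,fx=.89,fy=.89);b=cv2.resize(b,None,fx=.87,fy=.87)
h=max(a.shape[0],b.shape[0]);o=np.zeros((h,a.shape[1]+b.shape[1],3),np.uint8);o[:a.shape[0],:a.shape[1]]=a;o[:b.shape[0],a.shape[1]:]=b
cv2.imwrite('pics/crop1.png',o);print(o.shape,a.shape[1]/140,b.shape[1]/130)
for n in('side0','top0'):
    im=cv2.imread(f'pics/{n}.png');hsv=cv2.cvtColor(im,cv2.COLOR_BGR2HSV)
    for nm,lo,hi in(('orange',(5,170,130),(16,255,255)),('red',(0,170,100),(4,255,255)),('blue',(108,130,60),(125,255,255))):
        m=cv2.inRange(hsv,lo,hi)
        k,l,st,ce=cv2.connectedComponentsWithStats(m)
        for i in range(1,k):
            x,y,w,hh,A=st[i]
            if A>2 and ((n[0]=='t' and 285<x<425 and 100<y<235) or (n[0]=='s' and 225<x<370 and 130<y<250)): print(n,nm,st[i],np.round(ce[i],1))
```

```text
(356, 792, 3) 2.85 3.023076923076923
side0 orange [326 177  10   9  24] [330.5 181.1]
side0 orange [226 239   5   3   8] [227.8 239.9]
side0 orange [234 242  52  16 117] [263.5 249. ]
side0 red [340 173   9   6  17] [344.5 175. ]
side0 red [289 200   7   6  21] [292.2 202.3]
side0 red [305 208   4   3   6] [306.2 209.2]
side0 blue [286 143   5   2   5] [288.  143.8]
side0 blue [292 145   3   1   3] [293. 145.]
side0 blue [296 146   4   2   5] [297.6 146.4]
side0 blue [238 154   3   1   3] [239. 154.]
side0 blue [241 156   3   2   5] [242.2 156.6]
side0 blue [232 159   3   6   8] [232.6 162. ]
side0 blue [238 164   2   3   3] [238.7 165. ]
side0 blue [241 168   9   4  13] [244.9 169.8]
side0 blue [333 171  16  17  28] [342.2 178.3]
side0 blue [ 241  183   71   58 1711] [273.2 214. ]
side0 blue [348 189   1   3   3] [348. 190.]
top0 orange [312 191   2   2   3] [312.7 191.3]
top0 orange [359 201   8  10  61] [362.6 205.7]
top0 red [320 158   9   5  21] [324.5 159.8]
top0 red [313 172   5   8  35] [314.9 175.4]
top0 red [413 192   8  29 201] [416.7 206.4]
top0 blue [404 104   3   3   4] [405.2 105.2]
top0 blue [409 142   1   3   3] [409. 143.]
top0 blue [408 147   1   4   4] [408.  148.5]
top0 blue [306 151   1   3   3] [306. 152.]
top0 blue [305 156   1   3   3] [305. 157.]
top0 blue [300 181   1   3   3] [300. 182.]
```

View pics/crop1.png

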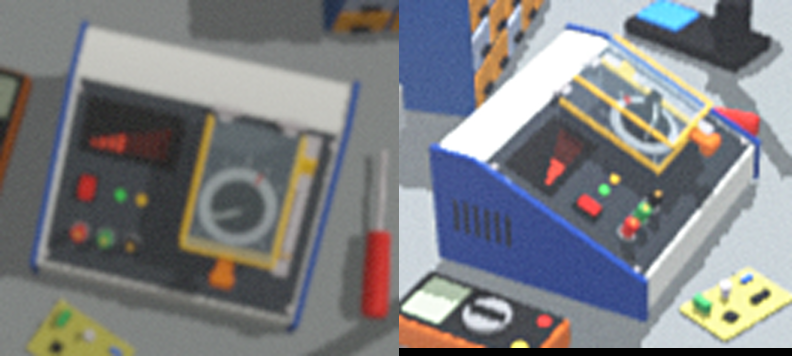

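The crop shows the tab cylinder at about (363,207) in the top view and (333,183) in the side view. The console corners are clear, and the knob pointer points about downhill-left. The red index tab is uphill and slightly right of the knob.

```bash
cat >> h.py <<'E'
class Fr:
    def __init__(s,o,yaw): s.o=np.array(o);c,n=np.cos(yaw),np.sin(yaw);s.R=np.array([[c,-n,0],[n,c,0],[0,0,1]]);s.yaw=yaw
    def w(s,p): return s.o+s.R@np.array(p)
    def l(s,p): return s.R.T@(np.array(p)-s.o)
U=np.array([.906,0,.423]);N=np.array([-.423,0,.906])
E
python3 - <<'E'
from h import *
t=capture('top');s=capture('side')
C={'RL':(313.8,117.7,.128),'RR':(410.3,138.8,.128),'FL':(297.3,204.7,.045),'FR':(388.5,224.7,.045)}
P={k:onz(t,*v) for k,v in C.items()}
for k,v in P.items():print(k,v.round(4))
S={'FL':onz(s,230+(645-399)/3.023,135+300/3.023,.045),'FR':onz(s,230+(757-399)/3.023,135+146/3.023,.045),'RL':onz(s,230+(435-399)/3.023,135+148/3.023,.128)}
for k,v in S.items():print('side',k,v.round(4))
print(np.linalg.norm(P['RL']-P['RR']),np.linalg.norm(P['FL']-P['FR']))
x,e=tri([ray(t,363,207),ray(s,333,183)]);print('tab',x,e)
d=(P['RL']-P['RR']+P['FL']-P['FR']);print('yaw',np.degrees(np.arctan2(-d[0],d[1])), [np.degrees(np.arctan2(-q[0],q[1])) for q in(P['RL']-P['RR'],P['FL']-P['FR'])], np.degrees(np.arctan2(*( (P['RL']-P['FL']+P['RR']-P['FR'])[[1,0]]))))
yaw=np.arctan2(-d[0],d[1]);m=sum(P.values())/4;m[2]=0
F=Fr(m,yaw)
print('centre',m)
for k in S:print(k,F.l(S[k]).round(4))
# panel: front edge at x=-.109,z=.045
x0=np.array([-.109,-.048,.045])
print('tab local',F.l(x), 'along',(F.l(x)-x0)@U,'normal',(F.l(x)-x0)@N)
for n,c,f in(('s',s,1),('t',t,1)):
    im=c['image'].astype(int)
E
```

```text
RL [0.6991 0.0308 0.128 ]
RR [ 0.6685 -0.2236  0.128 ]
FL [0.4803 0.0522 0.045 ]
FR [ 0.453  -0.1974  0.045 ]
side FL [0.4754 0.0793 0.045 ]
side FR [ 0.4514 -0.1903  0.045 ]
side RL [0.6913 0.0345 0.128 ]
0.25622945406749187 0.2511659207519998
tab [ 0.48297169 -0.12259343  0.08147119] [np.float64(0.0028872886053185423), np.float64(0.0028872886053185392)]
yaw -6.5540654678150325 [np.float64(-6.875925877725708), np.float64(-6.225716245374028)] -6.258909573672603
centre [ 0.57522558 -0.0845086   0.        ]
FL [-0.1178  0.1514  0.045 ]
FR [-0.111  -0.1193  0.045 ]
RL [0.1018 0.1315 0.128 ]
tab local [-0.08730394 -0.04836585  0.08147119] along 0.03508393778328589 normal 0.02386546276372697
```

```bash
cat >> h.py <<'E'
from scipy.spatial.transform import Rotation as Ro
F=Fr([.5752,-.0845,0],np.radians(-6.5))
def delta(p,yawdeg=None,s=None):
    s=s or sense();R=Ro.from_quat(s['tool_rot']).as_matrix();d=R.T@(np.array(p)-s['tcp_pos'])*100
    y=np.degrees(np.arctan2(R[1,0],R[0,0]));t=0 if yawdeg is None else y-yawdeg
    return d.round(2),round((t+180)%360-180,1)
E
python3 - <<'E'
from h import *
print(delta([.25,-.45,.25],-6.5),delta([.480,-.1226,.17],-6.5)); t=capture('top');print(onz(t,487,205,.2),onz(t,389,250,.038))
E
```

```text
(array([ 13.89, -15.4 ,  -4.49]), np.float64(19.9)) (array([ 43.85, -41.91,   3.54]), np.float64(19.9))
[ 0.49675081 -0.39426804  0.2       ] [ 0.38654725 -0.20496425  0.038     ]
```

Call:
{"name": "send_rows", "arguments": {
  "increments": [
    [5,2,-2,-1,0],
    [5,4,-4,-2,0],
    [5,6.5,-6,-3,0],
    [5,9,-8.5,-4,0],
    [5,11,-10.5,-4,0]
  ]
}}

```text
clock: 0.67
tcp_pos: [0.2353, -0.5035, 0.2472]
tool_rot: [0.993, 0.117, 0.001, 0.001]
ft_force: [-0.0, -0.4, -0.1]
width: 0.064
gripper_force: 0.0
```

Call:
{"name": "send_rows", "arguments": {
  "increments": [
    [5,2.5,-2,0,0],
    [5,5,-4.5,0,0],
    [5,7.5,-7,0,0],
    [5,10,-9.5,0,0],
    [5,12,-11,0,0]
  ]
}}

```text
clock: 1.08
tcp_pos: [0.3256, -0.3665, 0.2456]
tool_rot: [0.993, 0.118, 0.0, -0.001]
ft_force: [0.4, 0.5, 0.0]
width: 0.0501
gripper_force: 0.0
```

Call:
{"name": "send_rows", "arguments": {
  "increments": [
    [5,2.5,-2,0,0],
    [5,5,-4.5,0,0],
    [5,7.5,-7,0,0],
    [5,10,-9.5,0,0],
    [5,12,-11,0,0]
  ]
}}

```text
clock: 1.5
tcp_pos: [0.4169, -0.2317, 0.2456]
tool_rot: [0.993, 0.118, 0.0, -0.001]
ft_force: [0.5, 0.7, -0.1]
width: 0.0502
gripper_force: 0.0
```

Call:
{"name": "send_rows", "arguments": {
  "increments": [
    [5,2.5,-2.5,0,5],
    [5,5,-5,1,10],
    [5,7,-7.5,2,15],
    [5,8.8,-9.4,3,20],
    [5,8.8,-9.4,3,20]
  ]
}}

```text
clock: 1.92
tcp_pos: [0.4814, -0.1168, 0.2139]
tool_rot: [0.998, -0.055, -0.001, -0.002]
ft_force: [0.6, -0.1, 0.4]
width: 0.05
gripper_force: 0.0
```

Run:
```python
from h import *
t=snap('top','top1');s=snap('side','side1');st=sense();print(st['clock'],st['tcp_pos'],st['width'],st['joint_pos'].round(2))
print(delta([.480,-.1226,.17],-6.5),proj(t,st['tcp_pos']),proj(s,st['tcp_pos']))
a=cv2.resize(t['image'][100:240,285:425],(400,400),interpolation=cv2.INTER_CUBIC);b=cv2.resize(s['image'][110:250,230:370],(400,400),interpolation=cv2.INTER_CUBIC)
cv2.imwrite('pics/crop2.png',np.hstack([a,b])[:,:,::-1])
```

```text
2.0167 [ 0.47963098 -0.12230138  0.21510063] 0.05039127190452421 [ 0.19  0.4   0.    1.93 -0.    0.82 -1.49]
(array([0.04, 0.03, 4.51]), np.float64(0.1)) [368.877569   197.96498242] [334.44281722 142.17392904]
```

View pics/crop2.png

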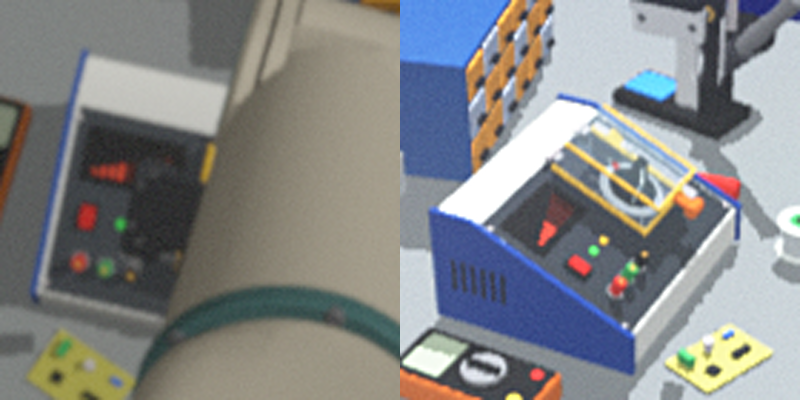

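The side crop shows the guard shut, the tab cylinder at about (331.5,182.5) full-frame, and the fingers directly above it. The arm hides the tab in the top view.

Run:
```python
from h import *
t=capture('top');s=capture('side')
pn=F.R@N; p0=F.w([-.109,0,.045])+pn*.03
for c,u,v in((t,362.5,208),(s,331.5,182.5)):
    o,d=ray(c,u,v);p=o+d*((p0-o)@pn)/(d@pn);print(p.round(4),F.l(p).round(4))
x,e=tri([ray(t,362.5,208),ray(s,331.5,182.5)]);print(x,e[0],F.l(x),(F.l(x)-[-.109,0,.045])@N)
```

```text
[ 0.4818 -0.1206  0.0876] [-0.0887 -0.0465  0.0876]
[ 0.4822 -0.1144  0.0874] [-0.089  -0.0403  0.0874]
[ 0.48344111 -0.1209149   0.08301477] 0.0006662142648227068 [-0.08704677 -0.04656822  0.08301477] 0.025155164858198225
```

Call:
{"name": "send_rows", "arguments": {
  "increments": [
    [5,0.2,-0.2,3,0],
    [5,0.2,-0.2,6,0],
    [5,0.2,-0.2,9,0],
    [5,0.2,-0.2,11.5,0],
    [5,0.2,-0.2,12,0]
  ]
}}

```text
clock: 2.53
tcp_pos: [0.4789, -0.1229, 0.0928]
tool_rot: [0.998, -0.059, -0.003, -0.0]
ft_force: [-0.2, 0.6, 0.4]
width: 0.0498
gripper_force: 0.0
```

Call:
{"name": "send_rows", "arguments": {
  "increments": [
    [5,0,0,1,0],
    [5,0,0,2,0],
    [5,0,0,2.3,0],
    [4,0,0,2.3,0],
    [3.5,0,0,2.3,0]
  ]
}}

```text
clock: 2.95
tcp_pos: [0.4824, -0.1217, 0.0731]
tool_rot: [0.998, -0.058, 0.001, 0.0]
ft_force: [0.3, 0.3, -0.9]
width: 0.0405
gripper_force: 0.0
```

Run:
```python
from h import *
s=snap('side','side2');st=sense();print(st['clock'],st['tcp_pos'],st['width'],st['ft_force'].round(1))
b=cv2.resize(s['image'][135:215,280:380],(800,600)[:1]+(640,),interpolation=cv2.INTER_CUBIC)[:600]
cv2.imwrite('pics/crop3.png',b[:,:,::-1])
```

```text
3.0 [ 0.48251264 -0.1216934   0.0732699 ] 0.03659009879879397 [-0.1 -0.6 -0.4]
```

View pics/crop3.png

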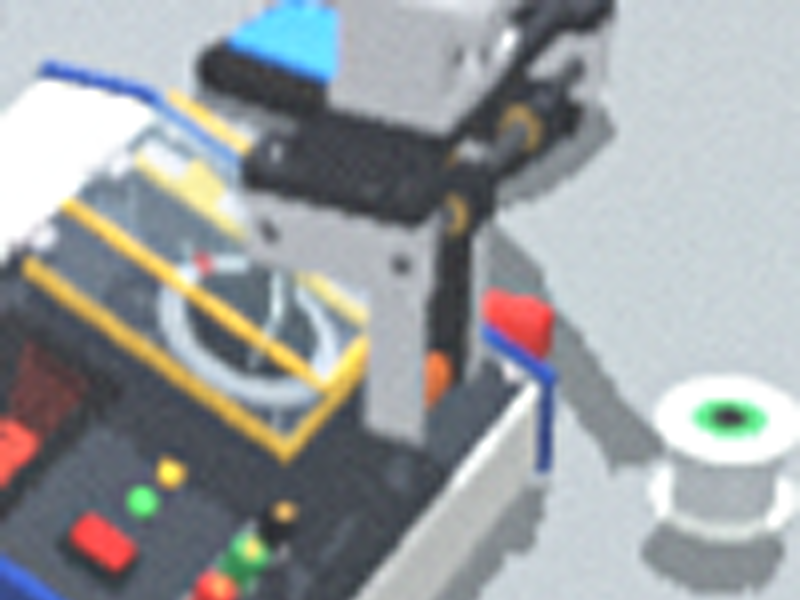

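The fingers straddle the orange tab, which is visible just behind the near finger at about (435,380) in the crop. I'll close on it.

Call:
{"name": "send_rows", "arguments": {
  "increments": [
    [2.5,0,0,0,0],
    [1.5,0,0,0,0],
    [1,0,0,0,0],
    [1,0,0,0,0],
    [1,0,0,0,0]
  ]
}}

```text
clock: 3.42
tcp_pos: [0.4825, -0.1201, 0.0729]
tool_rot: [0.998, -0.057, 0.0, -0.001]
ft_force: [0.1, 5.8, 4.8]
width: 0.0195
gripper_force: 30.0
```

Call:
{"name": "send_rows", "arguments": {
  "increments": [
    [1,0,0,0,0],
    [1,0,0,0,0],
    [1,0,0,0,0],
    [1,0,0,0,0],
    [1,0,0,0,0]
  ]
}}

```text
clock: 3.83
tcp_pos: [0.4825, -0.1201, 0.0729]
tool_rot: [0.998, -0.057, 0.0, -0.001]
ft_force: [0.6, 5.4, 6.3]
width: 0.0194
gripper_force: 30.0
```

Run:
```python
from h import *
st=sense();print(st['clock'],st['tcp_pos'],st['width'],st['ft_force'].round(1),st['moment'].round(2),delta([0,0,0],-6.5))
# arc in console frame: hinge at tab - ...
tab=F.l(st['tcp_pos']+np.array([0,0,.014]))
for tabz in (.086,):
  tl=np.array([F.l([.482,-.1205,.0865])[0],.0865])
  h=tl+.149*np.array([.906,.423])-.024*np.array([-.423,.906]);print('hinge',h,'world',F.w([h[0],-.048,h[1]]))
  r=np.hypot(.149,.024);a0=np.arctan2(*(tl-h)[::-1])
  for th in np.arange(0,2.05,.07).tolist()+[2.03]:
    d=(h+r*np.array([np.cos(a0-th),np.sin(a0-th)])-tl)*100
    print(round(th,2),d.round(2))
```

```text
3.8333 [ 0.48248055 -0.12011773  0.07292968] 0.019413778616454574 [0.6 5.4 6.3] [ 1.42 -0.06 -0.1 ] (array([-49.31,  -6.42,   7.26]), np.float64(-0.0))
hinge [0.05662042 0.127783  ] world [ 0.6260227  -0.13860106  0.127783  ]
0.0 [-0. -0.]
0.07 [-0.25  1.02]
0.14 [-0.44  2.07]
0.21 [-0.54  3.12]
0.28 [-0.58  4.17]
0.35 [-0.54  5.23]
0.42 [-0.42  6.28]
0.49 [-0.24  7.32]
0.56 [0.02 8.34]
0.63 [0.35 9.34]
0.7 [ 0.75 10.32]
0.77 [ 1.22 11.27]
0.84 [ 1.75 12.18]
0.91 [ 2.35 13.05]
0.98 [ 3.   13.88]
1.05 [ 3.71 14.67]
1.12 [ 4.47 15.4 ]
1.19 [ 5.29 16.07]
1.26 [ 6.14 16.69]
1.33 [ 7.04 17.24]
1.4 [ 7.98 17.73]
1.47 [ 8.95 18.16]
1.54 [ 9.94 18.51]
1.61 [10.96 18.8 ]
1.68 [11.99 19.01]
1.75 [13.04 19.15]
1.82 [14.09 19.21]
1.89 [15.15 19.21]
1.96 [16.2  19.13]
2.03 [17.25 18.97]
2.03 [17.25 18.97]
```

Call:
{"name": "send_rows", "arguments": {
  "increments": [
    [1,-0.25,0,-1.02,0],
    [1,-0.44,0,-2.07,0],
    [1,-0.54,0,-3.12,0],
    [1,-0.58,0,-4.17,0],
    [1,-0.54,0,-5.23,0]
  ]
}}

```text
clock: 4.25
tcp_pos: [0.4769, -0.1194, 0.125]
tool_rot: [0.998, -0.057, 0.0, -0.001]
ft_force: [2.2, 5.7, -2.8]
width: 0.0196
gripper_force: 30.0
```

Run:
```python
from h import *
st=sense();print(st['tcp_pos'],st['width'],st['ft_force'].round(1),F.l(st['tcp_pos']))
```

```text
[ 0.47691309 -0.11941507  0.12502416] 0.01963172651388073 [ 2.2  5.7 -2.8] [-0.09370261 -0.04581702  0.12502416]
```

Forces are small, so I'll continue along the arc.

Call:
{"name": "send_rows", "arguments": {
  "increments": [
    [1,0.12,0,-1.05,0],
    [1,0.3,0,-2.09,0],
    [1,0.56,0,-3.11,0],
    [1,0.89,0,-4.11,0],
    [1,1.29,0,-5.09,0]
  ]
}}

```text
clock: 4.67
tcp_pos: [0.4893, -0.1209, 0.1758]
tool_rot: [0.998, -0.057, -0.0, -0.001]
ft_force: [2.0, 4.6, -3.7]
width: 0.0195
gripper_force: 30.0
```

Call:
{"name": "send_rows", "arguments": {
  "increments": [
    [1,0.47,0,-0.95,0],
    [1,1.0,0,-1.86,0],
    [1,1.6,0,-2.73,0],
    [1,2.25,0,-3.56,0],
    [1,2.96,0,-4.35,0]
  ]
}}

```text
clock: 5.08
tcp_pos: [0.5179, -0.1245, 0.2188]
tool_rot: [0.998, -0.057, -0.001, -0.001]
ft_force: [0.5, 4.0, -4.4]
width: 0.0196
gripper_force: 30.0
```

Call:
{"name": "send_rows", "arguments": {
  "increments": [
    [1,0.76,0,-0.73,0],
    [1,1.58,0,-1.4,0],
    [1,2.43,0,-2.02,0],
    [1,3.33,0,-2.57,0],
    [1,4.27,0,-3.06,0]
  ]
}}

```text
clock: 5.5
tcp_pos: [0.5594, -0.1296, 0.2492]
tool_rot: [0.998, -0.058, -0.002, -0.001]
ft_force: [-2.0, 2.6, -0.1]
width: 0.0194
gripper_force: 30.0
```

Run:
```python
from h import *
st=sense();print(st['tcp_pos'],st['width'],st['ft_force'].round(1),F.l(st['tcp_pos']))
```

```text
[ 0.55941495 -0.12959885  0.2492077 ] 0.01940966726475943 [-2.   2.6 -0.1] [-0.01057825 -0.04659587  0.2492077 ]
```

Call:
{"name": "send_rows", "arguments": {
  "increments": [
    [1,0.97,0,-0.43,0],
    [1,1.96,0,-0.78,0],
    [1,2.98,0,-1.07,0],
    [1,4.01,0,-1.28,0],
    [1,5.06,0,-1.42,0]
  ]
}}

```text
clock: 5.92
tcp_pos: [0.6105, -0.136, 0.2642]
tool_rot: [0.998, -0.058, -0.001, -0.0]
ft_force: [-1.2, 2.6, 2.9]
width: 0.0196
gripper_force: 30.0
```

Call:
{"name": "send_rows", "arguments": {
  "increments": [
    [1,1.05,0,-0.06,0],
    [1,2.11,0,-0.06,0],
    [1,3.16,0,0.02,0],
    [1,4.2,0,0.18,0],
    [1,4.3,0,0.2,0]
  ]
}}

```text
clock: 6.33
tcp_pos: [0.656, -0.1416, 0.2627]
tool_rot: [0.998, -0.058, 0.001, 0.0]
ft_force: [0.2, 1.6, 7.5]
width: 0.0199
gripper_force: 30.0
```

Run:
```python
from h import *
s=snap('side','side3');st=sense();print(st['clock'],st['tcp_pos'],st['width'],st['ft_force'].round(1),F.l(st['tcp_pos']))
b=cv2.resize(s['image'][85:185,270:370],(600,600),interpolation=cv2.INTER_CUBIC)
cv2.imwrite('pics/crop4.png',b[:,:,::-1])
```

```text
6.3833 [ 0.65549414 -0.1415518   0.2627238 ] 0.019550387704614015 [-1.2  2.5  6.8] [ 0.08623645 -0.04759551  0.2627238 ]
```

View pics/crop4.png

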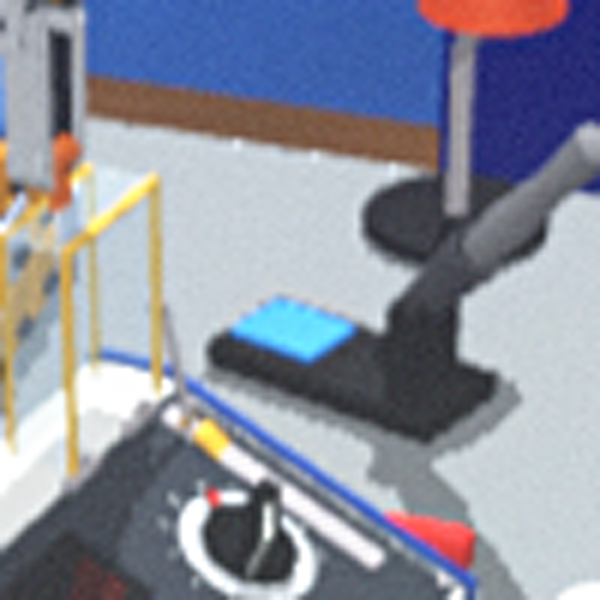

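The guard is fully up. The stay's roller, at about (175,415) in the crop, sits uphill of the yellow tooth at (210,440). Next I let the guard back.

Call:
{"name": "send_rows", "arguments": {
  "increments": [
    [1,-0.6,0,-0.1,0],
    [1,-1.2,0,-0.2,0],
    [1,-1.8,0,-0.22,0],
    [1,-2.4,0,-0.25,0],
    [1,-3,0,-0.25,0]
  ]
}}

```text
clock: 6.8
tcp_pos: [0.6242, -0.1376, 0.2648]
tool_rot: [0.998, -0.058, 0.001, -0.0]
ft_force: [2.7, 1.9, 1.8]
width: 0.0194
gripper_force: 30.0
```

Call:
{"name": "send_rows", "arguments": {
  "increments": [
    [1,-0.2,0,0,0],
    [1,-0.3,0,0,0],
    [1,-0.3,0,0,0],
    [1,-0.3,0,0,0],
    [1,-0.3,0,0,0]
  ]
}}

```text
clock: 7.22
tcp_pos: [0.6221, -0.1373, 0.2647]
tool_rot: [0.998, -0.057, 0.001, -0.0]
ft_force: [3.9, 2.7, 1.4]
width: 0.0196
gripper_force: 30.0
```

Run:
```python
from h import *
st=sense();print(st['clock'],st['tcp_pos'],st['width'],st['ft_force'].round(1),F.l(st['tcp_pos']))
```

```text
7.2167 [ 0.62206315 -0.1373455   0.26468821] 0.019618859523750243 [3.9 2.7 1.4] [ 0.05254419 -0.04720074  0.26468821]
```

Call:
{"name": "send_rows", "arguments": {
  "increments": [
    [2.2,0,0,0,0],
    [2.6,0,0,0,0],
    [3,0,0,0,0],
    [4,0,0,0,0],
    [5,0,0,0,0]
  ]
}}

```text
clock: 7.63
tcp_pos: [0.6204, -0.1385, 0.264]
tool_rot: [0.998, -0.058, -0.001, 0.0]
ft_force: [-0.5, 0.3, 0.0]
width: 0.0403
gripper_force: 0.0
```

Call:
{"name": "send_rows", "arguments": {
  "increments": [
    [5,0,0,0,0],
    [5,0,0,-1,0],
    [5,0,0,-2.5,0],
    [5,0,0,-5,0],
    [5,0,0,-7,0]
  ]
}}

```text
clock: 8.05
tcp_pos: [0.6213, -0.1378, 0.3364]
tool_rot: [0.998, -0.058, 0.0, 0.0]
ft_force: [1.3, -0.9, 0.2]
width: 0.0501
gripper_force: 0.0
```

Call:
{"name": "send_rows", "arguments": {
  "increments": [
    [5,-3,0,-1,0],
    [5,-6,0,-1,0],
    [5,-9,0,-1,0],
    [5,-12,0,-1,0],
    [5,-15,0,-1,0]
  ]
}}

```text
clock: 8.47
tcp_pos: [0.4709, -0.1204, 0.3453]
tool_rot: [0.998, -0.058, 0.0, 0.0]
ft_force: [0.2, 0.0, 0.4]
width: 0.0498
gripper_force: 0.0
```

Call:
{"name": "send_rows", "arguments": {
  "increments": [
    [5,-1,3,0,0],
    [5,-2,6,0,0],
    [5,-3,9,0,0],
    [5,-4,12,0,0],
    [5,-4,15,0,0]
  ]
}}

```text
clock: 8.88
tcp_pos: [0.4132, -0.2662, 0.3458]
tool_rot: [0.998, -0.058, 0.0, 0.0]
ft_force: [0.4, -0.6, -0.2]
width: 0.0502
gripper_force: 0.0
```

Run:
```python
from h import *
s=snap('side','side4');t=snap('top','top4');st=sense();print(st['clock'],st['tcp_pos'],st['width'],st['ft_force'].round(1),st['joint_pos'].round(2))
a=cv2.resize(t['image'][100:220,310:430],(400,400),interpolation=cv2.INTER_CUBIC)
b=cv2.resize(s['image'][110:200,270:360],(400,400),interpolation=cv2.INTER_CUBIC)
cv2.imwrite('pics/crop5.png',np.hstack([a,b])[:,:,::-1])
```

```text
8.9833 [ 0.41340452 -0.27027614  0.34550143] 0.05017957282155233 [-0.   0.5  0.6] [ 0.44  0.26  0.1   1.73 -0.03  1.15 -1.14]
```

View pics/crop5.png

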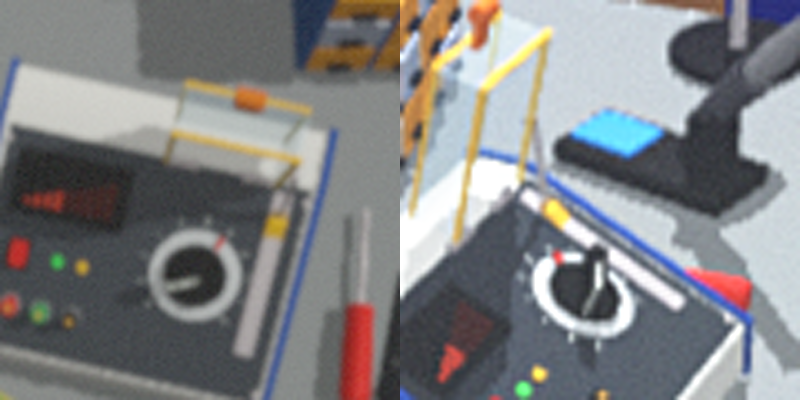

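The guard is propped and the hand is clear. In the top view the ring centre is at about (369,182), the red tab at about (376.6,172), and the white pointer end at about (360,187).

```bash
cat >> h.py <<'E'
PU=F.R@U;PN=F.R@N;PY=F.R@np.array([0,1,0]);P0=F.w([-.109,-.048,.045])
def onp(c,uv,h):
    o,d=ray(c,*uv);p=P0+h*PN;return o+d*((p-o)@PN)/(d@PN)
def sh(p): q=p-P0;return np.array([q@PU,q@PY,q@PN])*1000
def ang(v): return 2.356+np.arctan2(-v[1],v[0])
def comps(m,mina=3):
    k,l,st,ce=cv2.connectedComponentsWithStats(m);return [(l==i,st[i],ce[i]) for i in range(1,k) if st[i][4]>=mina]
E
python3 - <<'E'
from h import *
T=capture('top');S=capture('side')
hx=np.array([.0566,-.048,.1278]); kb=F.w(hx-.006*N-.084*U); print('expected knob',kb,sh(kb))
for n,c in(('top',T),('side',S)):
    im=c['image'];pc=proj(c,kb);print(n,'proj',pc.round(1))
    x0,y0=(pc-18).astype(int);sub=cv2.resize(im[y0:y0+36,x0:x0+36],None,fx=6,fy=6,interpolation=cv2.INTER_CUBIC)
    hsv=cv2.cvtColor(sub,cv2.COLOR_RGB2HSV)
    px=lambda q:np.array([(q[0]+.5)/6-.5+x0,(q[1]+.5)/6-.5+y0])
    red=cv2.inRange(hsv,(0,110,90),(8,255,255))|cv2.inRange(hsv,(172,110,90),(180,255,255))
    for _,s,ce in comps(red,30):
        p=onp(c,px(ce),.006);print('red',s[4],px(ce).round(1),sh(p).round(1))
    ringm=cv2.inRange(hsv,(0,0,130),(180,60,255))
    for _,s,ce in comps(ringm,60):print('light',s,px(ce).round(1))
    cs,_=cv2.findContours(ringm,cv2.RETR_EXTERNAL,cv2.CHAIN_APPROX_NONE);big=max(cs,key=lambda q:cv2.boundingRect(q)[2])
    e=cv2.fitEllipse(cv2.convexHull(big));print('ring ellipse',px(e[0]).round(2),np.array(e[1])/6,sh(onp(c,px(e[0]),.003)).round(1))
E
```

```text
expected knob [ 0.55290931 -0.13027084  0.086832  ] [ 1.01077740e+02 -1.80582919e-14 -1.03059000e+00]
top proj [368.5 182.1]
light [   28    28   167   166 10610] [368.5 181.7]
light [ 190  117   26   99 1375] [384.  193.7]
light [ 59 121  46  16 364] [363.4 185. ]
ring ellipse [368.13 182.  ] [27.6677831  27.82635498] [101.7   1.3   3. ]
side proj [310.2 175.5]
red 151 [305.  167.4] [127.4  -8.4   6. ]
light [ 44   0  17  10 114] [300.2 157.2]
light [101   0 115  81 983] [318.3 163. ]
light [ 141    0   75   53 2139] [323.2 159.6]
light [   35     5   181   189 11074] [312.5 174. ]
light [ 85  52  32  22 523] [308.4 167.2]
light [127  71  17  52 534] [314.1 172.1]
light [ 25  83  13  17 165] [296.8 171.8]
ring ellipse [311.55 173.14] [28.02761841 31.49835459] [102.1  -7.7   3. ]
```

```bash
cat >> h.py <<'E'
def look(c,n):
    kb=P0+.1016*PU+.0013*PY;im=c['image'];pc=proj(c,kb);x0,y0=(pc-20).astype(int)
    sub=cv2.resize(im[y0:y0+40,x0:x0+40],None,fx=6,fy=6,interpolation=cv2.INTER_CUBIC)
    px=lambda q:np.array([(q[0]+.5)/6-.5+x0,(q[1]+.5)/6-.5+y0])
    a=cv2.cvtColor(sub,cv2.COLOR_RGB2LAB)[:,:,1].astype(float)-128
    m=(a>.55*a[40:200,40:200].max()).astype(np.uint8)*255
    for k,s,ce in comps(m,20):
        w=a*k;q=[(w*np.arange(240)).sum()/w.sum(),(w*np.arange(240)[:,None]).sum()/w.sum()]
        v=sh(onp(c,px(q),.006));print(n,'red',s[4],px(q).round(1),v.round(1),'r',np.hypot(v[0]-101.6,v[1]-1.3).round(1),'ang',ang(v[:2]-[101.6,1.3]).round(3))
    hsv=cv2.cvtColor(sub,cv2.COLOR_RGB2HSV);m=cv2.inRange(hsv,(0,0,115),(180,70,255))
    for k,s,ce in comps(m,100):
        v=sh(onp(c,px(ce),.031));r=np.hypot(v[0]-101.6,v[1]-1.3)
        if r<30 and s[4]<1500:
            ys,xs=np.nonzero(k);vs=np.array([sh(onp(c,px(q),.031))[:2] for q in zip(xs[::5],ys[::5])])
            d=np.linalg.svd(vs-vs.mean(0))[2][0];d*=np.sign(d@(vs.mean(0)-[101.6,1.3]))
            print(n,'white',s[4],px(ce).round(1),v.round(1),'ang mean',ang(v[:2]-[101.6,1.3]).round(3),'ang line',ang(d).round(3))
    return sub
E
python3 - <<'E'
from h import *
look(capture('top'),'top');look(capture('side'),'side')
E
```

```text
top red 239 [375.5 172.4] [131.  -11.3   6. ] r 32.0 ang 2.762
side red 131 [305.1 167.4] [127.4  -8.5   6. ] r 27.6 ang 2.72
```

```bash
sed -i 's/(0,0,115),(180,70,255)/(0,0,130),(180,60,255)/' h.py
python3 - <<'E'
from h import *
look(capture('top'),'top');look(capture('side'),'side')
k=P0+.1016*PU+.0013*PY;print('axis base',k,'grip',k+.025*PN,'top',k+.031*PN)
for a in(.45,.6,.785,2.76):
    d=-np.cos(a-2.356+np.pi)*PU-np.sin(a-2.356)*PY;print(a,'world yaw of bar',np.degrees(np.arctan2(d[1],d[0])).round(1))
s=sense();R=Ro.from_quat(s['tool_rot']).as_matrix();print(R.round(2),s['joint_pos'][6])
E
```

```text
top red 247 [375.5 172.4] [130.9 -11.3   6. ] r 31.9 ang 2.762
side red 133 [305.1 167.4] [127.4  -8.5   6. ] r 27.6 ang 2.721
side white 528 [308.4 167.2] [115.7  12.2  31. ] ang mean 1.698 ang line 0.993
side white 523 [314.2 171.9] [93.9 14.8 31. ] ang mean 0.267 ang line 0.377
axis base [ 0.55307197 -0.12898097  0.0879768 ] grip [ 0.54256495 -0.12778384  0.1106268 ] top [ 0.54004326 -0.12749653  0.1160628 ]
0.45 world yaw of bar 101.0
0.6 world yaw of bar 93.1
0.785 world yaw of bar 83.5
2.76 world yaw of bar -31.8
[[ 0.99 -0.11  0.  ]
 [-0.11 -0.99  0.  ]
 [ 0.   -0.   -1.  ]] -1.1444948227135814
```

```bash
cat >> h.py <<'E'
KC=P0+.1016*PU+.0013*PY
def peg(a,rho=.023,h=.016): return KC+h*PN+rho*(np.cos(a-2.356)*PU-np.sin(a-2.356)*PY)
E
python3 - <<'E'
from h import *
p=peg(-.785);print('to start',delta(p,-6.5),p)
R=Ro.from_quat(sense()['tool_rot']).as_matrix()
prev=p
for a in np.arange(-.785,.86,.1):
    print(a.round(3),(R.T@(peg(a)-p)*100).round(2))
E
```

```text
to start (array([  9.35, -14.9 ,  25.2 ]), np.float64(0.0)) [ 0.52564497 -0.12584233  0.0927438 ]
-0.785 [0. 0. 0.]
-0.685 [ 0.01 -0.23 -0.  ]
-0.585 [ 0.04 -0.46 -0.02]
-0.485 [ 0.09 -0.68 -0.04]
-0.385 [ 0.17 -0.9  -0.08]
-0.285 [ 0.26 -1.1  -0.12]
-0.185 [ 0.37 -1.3  -0.17]
-0.085 [ 0.49 -1.48 -0.23]
0.015 [ 0.63 -1.65 -0.29]
0.115 [ 0.79 -1.8  -0.37]
0.215 [ 0.96 -1.93 -0.45]
0.315 [ 1.14 -2.05 -0.53]
0.415 [ 1.33 -2.14 -0.62]
0.515 [ 1.53 -2.21 -0.71]
0.615 [ 1.73 -2.26 -0.81]
0.715 [ 1.94 -2.29 -0.9 ]
0.815 [ 2.15 -2.3  -1.  ]
```

Call:
{"name": "send_rows", "arguments": {
  "increments": [
    [0,1.7,-3,0,0],
    [0,3.4,-6,1,0],
    [0,5.1,-9,2,0],
    [0,6.9,-12,3,0],
    [0,8.6,-14.9,5,0]
  ]
}}

```text
clock: 9.7
tcp_pos: [0.5203, -0.1241, 0.2958]
tool_rot: [0.998, -0.057, 0.002, 0.0]
ft_force: [1.1, -0.6, 0.4]
width: 0.0201
gripper_force: 0.0
```

Call:
{"name": "send_rows", "arguments": {
  "increments": [
    [0,0,0,3.5,0],
    [0,0,0,7,0],
    [0,0,0,10,0],
    [0,0,0,12.5,0],
    [0,0,0,14,0]
  ]
}}

```text
clock: 10.12
tcp_pos: [0.5165, -0.1249, 0.1518]
tool_rot: [0.998, -0.056, -0.002, -0.001]
ft_force: [0.5, 0.7, 1.0]
width: 0.0004
gripper_force: 0.0
```

Call:
{"name": "send_rows", "arguments": {
  "increments": [
    [0,0,0,2,0],
    [0,0,0,4,0],
    [0,0,0,5.5,0],
    [0,0,0,6.5,0],
    [0,0,0,6.5,0]
  ]
}}

```text
clock: 10.53
tcp_pos: [0.5168, -0.1254, 0.0878]
tool_rot: [0.998, -0.057, -0.002, -0.0]
ft_force: [0.1, 0.2, -0.0]
width: 0.0006
gripper_force: 0.0
```

Run:
```python
from h import *
st=sense();print(st['clock'],st['width'],st['ft_force'].round(1),sh(st['tcp_pos']),delta(peg(-.785),-6.5,st))
```

```text
10.5333 0.0006105641231139516 [ 0.1  0.2 -0. ] [68.42340599  0.72074844 15.22951075] (array([ 0.89, -0.06, -0.5 ]), np.float64(-0.0))
```

Call:
{"name": "send_rows", "arguments": {
  "increments": [
    [0,0.1,-1.1,-0.05,0],
    [0,0.3,-2,-0.15,0],
    [0,0.9,-2.1,-0.45,0],
    [0,1.3,-2.1,-0.62,0],
    [0,1.7,-2.2,-0.82,0]
  ]
}}

```text
clock: 10.95
tcp_pos: [0.5339, -0.1028, 0.0974]
tool_rot: [0.998, -0.056, -0.004, -0.002]
ft_force: [-6.8, 4.0, -4.4]
width: 0.0004
gripper_force: 3.6
```

Call:
{"name": "send_rows", "arguments": {
  "increments": [
    [0,0.3,0,-0.15,0],
    [0,0.6,0,-0.3,0],
    [0,0.9,0,-0.44,0],
    [0,1.2,0,-0.58,0],
    [0,1.3,0,-0.62,0]
  ]
}}

```text
clock: 11.37
tcp_pos: [0.5517, -0.1069, 0.1048]
tool_rot: [0.998, -0.057, 0.001, -0.0]
ft_force: [-1.3, 2.2, 0.2]
width: 0.0003
gripper_force: 1.1
```

Run:
```python
from h import *
S=snap('side','side6');st=sense();print(st['clock'],st['ft_force'].round(1),sh(st['tcp_pos']))
look(S,'side')
b=cv2.resize(S['image'][140:210,270:350],(560,490),interpolation=cv2.INTER_CUBIC)
cv2.imwrite('pics/crop6.png',b[:,:,::-1])
```

```text
11.4167 [-1.7  1.7  0.3] [105.60761261  22.69951438  16.73851097]
side red 747 [321.1 162.7] [101.6 -70.4   6. ] r 71.7 ang 3.927
```

View pics/crop6.png

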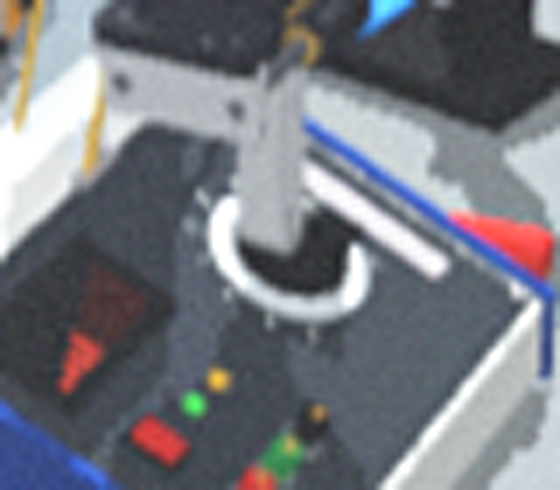

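The closed fingers have pushed the pointer end uphill. I'll back off to the right to get a clear look.

Call:
{"name": "send_rows", "arguments": {
  "increments": [
    [0,-0.8,-0.5,0,0],
    [0,-0.8,-0.5,-2.5,0],
    [0,-2,-0.5,-6,0],
    [0,-4,2,-9,0],
    [0,-6,5.5,-11,0]
  ]
}}

```text
clock: 11.83
tcp_pos: [0.4892, -0.1504, 0.2144]
tool_rot: [0.998, -0.055, 0.003, 0.0]
ft_force: [1.3, -0.5, -0.4]
width: 0.0007
gripper_force: 0.0
```

Call:
{"name": "send_rows", "arguments": {
  "increments": [
    [0,-2,3.5,-1,0],
    [0,-4,6,-2,0],
    [0,-5,9,-2,0],
    [0,-6,12,-2,0],
    [0,-6,13,-2,0]
  ]
}}

```text
clock: 12.25
tcp_pos: [0.4097, -0.2798, 0.2326]
tool_rot: [0.998, -0.061, 0.001, 0.002]
ft_force: [-0.3, -1.0, -0.4]
width: 0.0003
gripper_force: 0.0
```

```bash
cat >> h.py <<'E'
def look2(c,n):
    # white line: neutral bright pixels inside r<24 mm on plane h=31 ; red tab on plane 6
    im=c['image'];hsv=cv2.cvtColor(im,cv2.COLOR_RGB2HSV);pc=proj(c,KC+.031*PN).astype(int);L=[]
    for v in range(pc[1]-14,pc[1]+15):
        for u in range(pc[0]-14,pc[0]+15):
            q=sh(onp(c,(u,v),.031))[:2]-[101.6,1.3]
            if np.hypot(*q)<23: L.append((*q,im[v,u].astype(float).mean()))
    L=np.array(L);w=np.clip(L[:,2]-np.percentile(L[:,2],50)-35,0,80);m=(L[:,:2]*w[:,None]).sum(0)/w.sum()
    C=((L[:,:2]-m).T*w)@(L[:,:2]-m)/w.sum();d=np.linalg.eigh(C)[1][:,1];d*=np.sign(d@m)
    print(n,'white mean',m.round(1),'ang',ang(m).round(3),'line',ang(d).round(3),'n',(w>0).sum(),'sd',np.sqrt(np.linalg.eigvalsh(C)).round(1))
E
python3 - <<'E'
from h import *
T=snap('top','top7');S=snap('side','side7');st=sense();print(st['clock'],st['tcp_pos'],st['ft_force'].round(1))
look(T,'top');look(S,'side');look2(T,'top');look2(S,'side')
a=cv2.resize(T['image'][150:210,335:395],(400,400),interpolation=cv2.INTER_CUBIC);b=cv2.resize(S['image'][140:200,280:340],(400,400),interpolation=cv2.INTER_CUBIC)
cv2.imwrite('pics/crop7.png',np.hstack([a,b])[:,:,::-1])
E
```

```text
12.35 [ 0.41221196 -0.27695938  0.23204336] [0.4 0.2 0.1]
top red 238 [375.5 172.4] [130.9 -11.3   6. ] r 31.9 ang 2.763
side red 143 [305.2 167.4] [127.2  -8.9   6. ] r 27.5 ang 2.734
top white mean [ 0.1 -4.6] ang 3.912 line 5.098 n 65 sd [ 8.2 15.1]
side white mean [ -0.2 -12.1] ang 3.943 line 5.472 n 48 sd [ 4.2 11.1]
```

View pics/crop7.png

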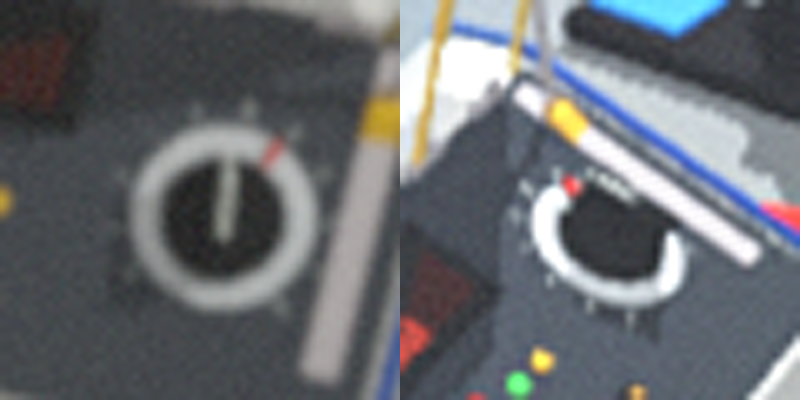

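The top crop shows the pointer about 8° left of uphill (about 2.2 rad) and the red tab about 23° right of it (about 2.76). The rest of the turn I'll do by pushing the tail, at the downhill end, from right to left.

Run:
```python
from h import *
T=capture('top')
a=onp(T,(335+222.5*.15-.5,150+240*.15-.5),.031);b=onp(T,(335+229.5*.15-.5,150+158*.15-.5),.031);print('pointer',ang((b-a)@np.array([PU,PY]).T),sh(a),sh(b))
W=lambda s,y,h=16:KC+(s*PU+y*PY+h*PN)/1000
for s,y in((-32,-36),(-32,-24),(-32,-15)):print(s,y,W(s,y).round(4),delta(W(s,y),-6.5))
```

```text
pointer 2.2102475817826046 [97.12139499  1.52006327 30.992715  ] [128.45642475   6.11983804  30.992715  ]
-32 -36 [ 0.5135 -0.1607  0.0889] (array([  8.62, -12.5 ,  14.29]), np.float64(-0.2))
-32 -24 [ 0.5148 -0.1488  0.0889] (array([  8.62, -13.7 ,  14.29]), np.float64(-0.2))
-32 -15 [ 0.5158 -0.1398  0.0889] (array([  8.62, -14.6 ,  14.29]), np.float64(-0.2))
```

Call:
{"name": "send_rows", "arguments": {
  "increments": [
    [0,2,-3,0,0],
    [0,4,-6,0,0],
    [0,6,-9,1,0],
    [0,8,-11.5,3,0],
    [0,8.6,-12.5,5,0]
  ]
}}

```text
clock: 12.82
tcp_pos: [0.5178, -0.1526, 0.1814]
tool_rot: [0.999, -0.053, 0.003, -0.002]
ft_force: [1.3, -0.3, -0.1]
width: 0.0003
gripper_force: 0.0
```

Call:
{"name": "send_rows", "arguments": {
  "increments": [
    [0,0,0,3,0],
    [0,0,0,6,0],
    [0,0,0,8,0],
    [0,0,0,9.2,0],
    [0,0,0,9.2,0]
  ]
}}

```text
clock: 13.23
tcp_pos: [0.5112, -0.1567, 0.0867]
tool_rot: [0.998, -0.056, -0.002, -0.001]
ft_force: [-0.8, 0.2, 0.5]
width: 0.0008
gripper_force: 0.0
```

Call:
{"name": "send_rows", "arguments": {
  "increments": [
    [0,0,-0.5,0,0],
    [0,0,-1,0,0],
    [0,0,-1.4,0,0],
    [0,0,-1.7,0,0],
    [0,0,-1.9,0,0]
  ]
}}

```text
clock: 13.65
tcp_pos: [0.5145, -0.1416, 0.09]
tool_rot: [0.998, -0.058, 0.0, 0.001]
ft_force: [-2.1, -4.0, -1.1]
width: 0.0007
gripper_force: 1.9
```

Run:
```python
from h import *
st=sense();print(st['clock'],st['ft_force'].round(1),sh(st['tcp_pos'])-[101.6,1.3,0])
```

```text
13.65 [-2.1 -4.  -1.1] [-32.5569542  -16.9395913   17.46807461]
```

Call:
{"name": "send_rows", "arguments": {
  "increments": [
    [0,0,0,0,0],
    [0,0,1,0,0],
    [0,0,2,-2,0],
    [0,-2,4,-5,0],
    [0,-5,7,-9,0]
  ]
}}

```text
clock: 14.07
tcp_pos: [0.4671, -0.1974, 0.1686]
tool_rot: [0.998, -0.056, 0.0, -0.0]
ft_force: [0.5, -0.7, 0.4]
width: 0.0006
gripper_force: 0.0
```

Call:
{"name": "send_rows", "arguments": {
  "increments": [
    [0,-2,3,-2,0],
    [0,-4,5,-5,0],
    [0,-5,6,-5,0],
    [0,-5,6.5,-5,0],
    [0,-5,6.5,-5,0]
  ]
}}

```text
clock: 14.48
tcp_pos: [0.4093, -0.2577, 0.2184]
tool_rot: [0.998, -0.059, 0.001, 0.0]
ft_force: [-0.7, 0.2, 0.0]
width: 0.0003
gripper_force: 0.0
```

```bash
cat >> h.py <<'E'
def look3(c):
    # pointer line on bar top: dark knob disc, bright pixels within 22 mm radius of axis, biggest elongated blob
    kb=proj(c,KC+.031*PN);x0,y0=(kb-15).astype(int);sub=cv2.resize(c['image'][y0:y0+30,x0:x0+30],None,fx=8,fy=8,interpolation=cv2.INTER_CUBIC)
    g=cv2.cvtColor(sub,cv2.COLOR_RGB2GRAY);yy,xx=np.mgrid[:240,:240]
    o=np.array([sh(onp(c,((u+.5)/8-.5+x0,(v+.5)/8-.5+y0),.031))[:2]-[101.6,1.3] for v in range(0,240,3) for u in range(0,240,3)])
    val=g[::3,::3].ravel().astype(float);r=np.hypot(*o.T);k=(r<21)&(o@np.array([1,0])>-8)
    L=o[k];w=np.clip(val[k]-95,0,60)
    m=(L*w[:,None]).sum(0)/w.sum();C=((L-m).T*w)@(L-m)/w.sum();e,V=np.linalg.eigh(C);d=V[:,1]*np.sign(V[0,1])
    print('white mean',m.round(1),'ang',ang(m).round(3),'line',ang(d).round(3),'sd',np.sqrt(e).round(1),'sum',w.sum())
E
python3 - <<'E'
from h import *
T=snap('top','top8');st=sense();print(st['clock'],st['tcp_pos'],st['ft_force'].round(1))
look(T,'top')
class D(dict):pass
o=dict(T);o['image']=cv2.imread('pics/top7.png')[:,:,::-1].copy();look3(o);look3(T)
EOF=0
E
```

```text
14.5333 [ 0.40981759 -0.25621652  0.21774514] [-0.2 -0.9 -0.7]
top red 245 [375.5 172.3] [131.1 -11.3   6. ] r 32.1 ang 2.76
top white 485 [369.4 179.8] [112.4   1.   31. ] ang mean 2.383 ang line 2.416
white mean [9.4 1.4] ang 2.207 line 2.099 sd [3.  7.3] sum 5331.0
white mean [10.  -0.4] ang 2.399 line 2.365 sd [2.5 6.2] sum 5956.0
```

Run:
```python
from h import *
W=lambda s,y,h=16:KC+(s*PU+y*PY+h*PN)/1000
for s,y in((-32,-32),(-32,-12)):print(s,y,delta(W(s,y),-6.5))
```

```text
-32 -32 (array([  9.18, -11.08,  12.89]), np.float64(-0.1))
-32 -12 (array([  9.18, -13.08,  12.9 ]), np.float64(-0.1))
```

Call:
{"name": "send_rows", "arguments": {
  "increments": [
    [0,3,-3,0,0],
    [0,6,-6,0,0],
    [0,8,-8.5,1,0],
    [0,9.2,-11,3,0],
    [0,9.2,-11,5,0]
  ]
}}

```text
clock: 14.95
tcp_pos: [0.5188, -0.1486, 0.1665]
tool_rot: [0.999, -0.052, 0.002, -0.003]
ft_force: [-0.3, 0.2, -0.6]
width: 0.0003
gripper_force: 0.0
```

Call:
{"name": "send_rows", "arguments": {
  "increments": [
    [0,0,0,3,0],
    [0,0,0,6,0],
    [0,0,0,7.5,0],
    [0,0,0,7.8,0],
    [0,0,-0.5,7.8,0]
  ]
}}

```text
clock: 15.37
tcp_pos: [0.5133, -0.1517, 0.0881]
tool_rot: [0.998, -0.057, -0.002, -0.0]
ft_force: [0.5, -0.7, -0.0]
width: 0.0006
gripper_force: 0.0
```

Call:
{"name": "send_rows", "arguments": {
  "increments": [
    [0,0,-0.5,0,0],
    [0,0,-0.9,0,0],
    [0,0,-1.2,0,0],
    [0,0,-1.5,0,0],
    [0,0,-1.5,0,0]
  ]
}}

```text
clock: 15.78
tcp_pos: [0.516, -0.138, 0.0907]
tool_rot: [0.998, -0.058, 0.001, 0.0]
ft_force: [-0.0, -3.1, 0.1]
width: 0.0003
gripper_force: 1.2
```

Run:
```python
from h import *
st=sense();print(st['clock'],st['ft_force'].round(1),sh(st['tcp_pos'])-[101.6,1.3,0])
```

```text
15.7833 [-0.  -3.1  0.1] [-31.30838558 -13.20061233  17.59294465]
```

Call:
{"name": "send_rows", "arguments": {
  "increments": [
    [0,0,-0.1,0,0],
    [0,0,-0.15,0,0],
    [0,0,-0.15,0,0],
    [0,0,-0.15,0,0],
    [0,0,-0.15,0,0]
  ]
}}

```text
clock: 16.2
tcp_pos: [0.516, -0.1365, 0.0902]
tool_rot: [0.998, -0.058, 0.0, 0.0]
ft_force: [0.1, -3.6, 2.4]
width: 0.0005
gripper_force: 1.5
```

Run:
```python
from h import *
st=sense();print(st['clock'],st['ft_force'].round(1),sh(st['tcp_pos'])-[101.6,1.3,0])
```

```text
16.2 [ 0.1 -3.6  2.4] [-31.61965068 -11.67073614  17.25989558]
```

Call:
{"name": "send_rows", "arguments": {
  "increments": [
    [0,0,0.5,0,0],
    [0,0,1,0,0],
    [0,0,2.5,-2,0],
    [0,-2,4.5,-5,0],
    [0,-5,7,-9,0]
  ]
}}

```text
clock: 16.62
tcp_pos: [0.4662, -0.1944, 0.1697]
tool_rot: [0.998, -0.057, -0.001, -0.001]
ft_force: [0.0, -1.5, 0.5]
width: 0.0006
gripper_force: 0.0
```

Call:
{"name": "send_rows", "arguments": {
  "increments": [
    [0,-2,3,-2,0],
    [0,-4,5,-5,0],
    [0,-5,6,-5,0],
    [0,-5,6.5,-5,0],
    [0,-5,6.5,-5,0]
  ]
}}

```text
clock: 17.03
tcp_pos: [0.4089, -0.2541, 0.2198]
tool_rot: [0.998, -0.059, 0.0, -0.0]
ft_force: [0.6, -0.0, 0.1]
width: 0.0007
gripper_force: 0.0
```

Run:
```python
from h import *
T=snap('top','top9');S=snap('side','side9');st=sense();print(st['clock'],st['tcp_pos'],st['ft_force'].round(1))
look(T,'top');look3(T);look(S,'side')
W=lambda s,y,h=16:KC+(s*PU+y*PY+h*PN)/1000
for s,y in((-32,-30),(-32,-11)):print(s,y,delta(W(s,y),-6.5))
a=cv2.resize(T['image'][150:210,335:395],(400,400),interpolation=cv2.INTER_CUBIC);b=cv2.resize(S['image'][140:200,280:340],(400,400),interpolation=cv2.INTER_CUBIC)
cv2.imwrite('pics/crop9.png',np.hstack([a,b])[:,:,::-1])
```

```text
17.1333 [ 0.40983762 -0.25214903  0.21891351] [-0.4 -0.1 -1. ]
top red 221 [375.6 172.2] [131.4 -11.5   6. ] r 32.5 ang 2.762
white mean [ 9.7 -3.8] ang 2.729 line 2.675 sd [2.5 6. ] sum 5272.0
side red 141 [305.1 167.4] [127.3  -8.6   6. ] r 27.5 ang 2.723
side white 117 [306.8 166.7] [120.   14.6  31. ] ang mean 1.728 ang line 3.263
-32 -30 (array([  9.27, -10.84,  13.01]), np.float64(-0.0))
-32 -11 (array([  9.27, -12.74,  13.01]), np.float64(-0.0))
```

View pics/crop9.png

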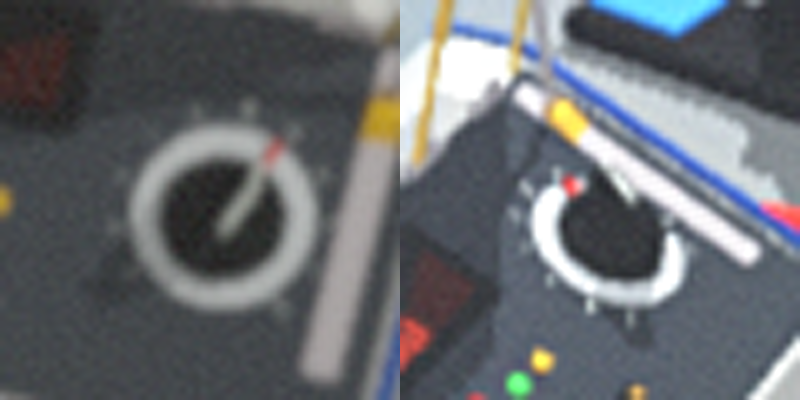

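The pointer line runs from (222,238) to (264,172), and the red tab is at (273,152) with the ring centre at (225,217). The pointer is about 0.06 rad short, so one more nudge of about 1.1 mm past the last contact should do it.

Call:
{"name": "send_rows", "arguments": {
  "increments": [
    [0,3,-3,0,0],
    [0,6,-6,0,0],
    [0,8,-8.5,1,0],
    [0,9.2,-10.8,3,0],
    [0,9.2,-10.8,5,0]
  ]
}}

```text
clock: 17.55
tcp_pos: [0.5182, -0.148, 0.1683]
tool_rot: [0.999, -0.052, 0.001, -0.002]
ft_force: [-0.0, 1.3, 0.1]
width: 0.0005
gripper_force: 0.0
```

Call:
{"name": "send_rows", "arguments": {
  "increments": [
    [0,0,0,3,0],
    [0,0,0,6,0],
    [0,0,0,7.5,0],
    [0,0,0,7.9,0],
    [0,0,-0.5,7.9,0]
  ]
}}

```text
clock: 17.97
tcp_pos: [0.5128, -0.1508, 0.0888]
tool_rot: [0.998, -0.057, -0.002, -0.0]
ft_force: [-0.6, 0.0, -0.1]
width: 0.0007
gripper_force: 0.0
```

Call:
{"name": "send_rows", "arguments": {
  "increments": [
    [0,0,-0.4,0,0],
    [0,0,-0.8,0,0],
    [0,0,-1.1,0,0],
    [0,0,-1.3,0,0],
    [0,0,-1.3,0,0]
  ]
}}

```text
clock: 18.38
tcp_pos: [0.5158, -0.1381, 0.0916]
tool_rot: [0.998, -0.057, 0.001, -0.0]
ft_force: [1.2, -0.2, 0.0]
width: 0.0007
gripper_force: 0.0
```

Run:
```python
from h import *
st=sense();print(st['clock'],st['ft_force'].round(1),sh(st['tcp_pos'])-[101.6,1.3,0])
```

```text
18.3833 [ 1.2 -0.2  0. ] [-31.13461795 -13.33232715  18.54102762]
```

Call:
{"name": "send_rows", "arguments": {
  "increments": [
    [0,0,-0.1,0,0],
    [0,0,-0.2,0,0],
    [0,0,-0.28,0,0],
    [0,0,-0.28,0,0],
    [0,0,-0.28,0,0]
  ]
}}

```text
clock: 18.8
tcp_pos: [0.5155, -0.1365, 0.0909]
tool_rot: [0.998, -0.058, 0.0, 0.0]
ft_force: [0.6, -0.3, 0.1]
width: 0.0002
gripper_force: 0.5
```

Run:
```python
from h import *
st=sense();print(st['clock'],st['ft_force'].round(1),sh(st['tcp_pos'])-[101.6,1.3,0])
```

```text
18.8 [ 0.6 -0.3  0.1] [-31.86676597 -11.72039656  18.06864237]
```

Call:
{"name": "send_rows", "arguments": {
  "increments": [
    [0,0,0.5,0,0],
    [0,0,1,0,0],
    [0,0,2.5,-2,0],
    [0,-2,4.5,-5,0],
    [0,-5,7,-9,0]
  ]
}}

```text
clock: 19.22
tcp_pos: [0.4658, -0.1951, 0.1707]
tool_rot: [0.998, -0.057, -0.001, -0.0]
ft_force: [0.5, -0.2, 0.5]
width: 0.0006
gripper_force: 0.0
```

Call:
{"name": "send_rows", "arguments": {
  "increments": [
    [0,-2,3,-2,0],
    [0,-4,5,-5,0],
    [0,-5,6,-5,0],
    [0,-5,6.5,-5,0],
    [0,-5,6.5,-5,0]
  ]
}}

```text
clock: 19.63
tcp_pos: [0.4084, -0.2545, 0.2207]
tool_rot: [0.998, -0.059, 0.0, 0.0]
ft_force: [-0.1, -0.8, 0.3]
width: 0.0004
gripper_force: 0.0
```

Run:
```python
from h import *
st=sense();print(st['clock'],st['tcp_pos'])
im=0;n=6
for i in range(n): T=capture('top');im=im+T['image'].astype(float)/n
T=dict(T);T['image']=im.round().astype(np.uint8)
look(T,'top');look3(T)
cv2.imwrite('pics/top10.png',T['image'][:,:,::-1])
o=dict(T);o['image']=cv2.imread('pics/top9.png')[:,:,::-1].copy();look3(o)
# ring centre again, thresholding
kb=proj(T,KC);x0,y0=(kb-20).astype(int);sub=cv2.resize(T['image'][y0:y0+40,x0:x0+40],None,fx=8,fy=8,interpolation=cv2.INTER_CUBIC)
m=cv2.inRange(cv2.cvtColor(sub,cv2.COLOR_RGB2GRAY),115,255);cs,_=cv2.findContours(m,cv2.RETR_EXTERNAL,cv2.CHAIN_APPROX_NONE)
b=max(cs,key=lambda c:cv2.contourArea(c));e=cv2.fitEllipse(cv2.convexHull(b));q=((np.array(e[0])+.5)/8-.5+[x0,y0]);print('ring',q,np.array(e[1])/8,sh(onp(T,q,.003)))
```

```text
19.6333 [ 0.40841076 -0.25452644  0.22068957]
top red 222 [375.6 172.2] [131.4 -11.5   6. ] r 32.4 ang 2.761
white mean [ 9.7 -3.8] ang 2.729 line 2.678 sd [2.5 6. ] sum 5241.0
white mean [ 9.7 -3.8] ang 2.729 line 2.675 sd [2.5 6. ] sum 5272.0
ring [368.1595993  181.97011757] [28.19708061 28.37902832] [101.85185968   1.2774078    2.999295  ]
```

Call:
{"name": "send_rows", "arguments": {
  "increments": [
    [0,3,-3,0,0],
    [0,6,-6,0,0],
    [0,8,-8.5,1,0],
    [0,9.2,-10.8,3,0],
    [0,9.2,-10.8,5,0]
  ]
}}

```text
clock: 20.35
tcp_pos: [0.5177, -0.1493, 0.17]
tool_rot: [0.999, -0.053, 0.002, -0.002]
ft_force: [0.3, 1.4, -0.5]
width: 0.0005
gripper_force: 0.0
```

Call:
{"name": "send_rows", "arguments": {
  "increments": [
    [0,0,0,3,0],
    [0,0,0,6,0],
    [0,0,0,7.5,0],
    [0,0,0,8,0],
    [0,0,-0.5,8,0]
  ]
}}

```text
clock: 20.77
tcp_pos: [0.5124, -0.1516, 0.0891]
tool_rot: [0.998, -0.058, -0.002, -0.0]
ft_force: [0.8, 0.6, -0.2]
width: 0.0006
gripper_force: 0.0
```

Call:
{"name": "send_rows", "arguments": {
  "increments": [
    [0,0,-0.4,0,0],
    [0,0,-0.8,0,0],
    [0,0,-1.1,0,0],
    [0,0,-1.4,0,0],
    [0,0,-1.5,0,0]
  ]
}}

```text
clock: 21.18
tcp_pos: [0.5158, -0.1366, 0.0915]
tool_rot: [0.998, -0.057, 0.001, 0.0]
ft_force: [-0.2, -2.7, 0.6]
width: 0.0009
gripper_force: 0.7
```

Call:
{"name": "send_rows", "arguments": {
  "increments": [
    [0,0,0,0,0],
    [0,0,0,0,0],
    [0,0,0,0,0],
    [0,0,0,0,0],
    [0,0,0,0,0]
  ]
}}

```text
clock: 21.6
tcp_pos: [0.5149, -0.1367, 0.0906]
tool_rot: [0.998, -0.058, -0.0, -0.0]
ft_force: [0.8, -0.0, 0.4]
width: 0.0006
gripper_force: 0.0
```

Run:
```python
from h import *
st=sense();print(st['clock'],st['ft_force'].round(1),sh(st['tcp_pos'])-[101.6,1.3,0])
```

```text
21.6 [ 0.8 -0.   0.4] [-32.49906635 -11.94902745  18.02137708]
```

At the contact point, roughly touching. I'll push 1.4 mm more and settle.

Call:
{"name": "send_rows", "arguments": {
  "increments": [
    [0,0,-0.05,0,0],
    [0,0,-0.1,0,0],
    [0,0,-0.14,0,0],
    [0,0,-0.14,0,0],
    [0,0,-0.14,0,0]
  ]
}}

```text
clock: 22.02
tcp_pos: [0.5151, -0.136, 0.0906]
tool_rot: [0.998, -0.058, 0.0, 0.0]
ft_force: [-0.3, -2.1, -0.1]
width: 0.0006
gripper_force: 1.3
```

Run:
```python
from h import *
st=sense();print(st['clock'],st['ft_force'].round(1),sh(st['tcp_pos'])-[101.6,1.3,0])
```

```text
22.0167 [-0.3 -2.1 -0.1] [-32.35775945 -11.23029347  18.02449958]
```

Call:
{"name": "send_rows", "arguments": {
  "increments": [
    [0,0,-0.05,0,0],
    [0,0,-0.08,0,0],
    [0,0,-0.08,0,0],
    [0,0,-0.08,0,0],
    [0,0,-0.08,0,0]
  ]
}}

```text
clock: 22.43
tcp_pos: [0.5153, -0.1345, 0.0906]
tool_rot: [0.998, -0.058, 0.0, 0.0]
ft_force: [-0.1, -2.8, -0.9]
width: 0.0004
gripper_force: 1.3
```

Run:
```python
from h import *
st=sense();print(st['clock'],st['ft_force'].round(1),sh(st['tcp_pos'])-[101.6,1.3,0])
```

```text
22.4333 [-0.1 -2.8 -0.9] [-32.32085351  -9.80558446  18.0062416 ]
```

Call:
{"name": "send_rows", "arguments": {
  "increments": [
    [0,0,0.5,0,0],
    [0,0,1,0,0],
    [0,0,2.5,-2,0],
    [0,-2,4.5,-5,0],
    [0,-5,7,-9,0]
  ]
}}

```text
clock: 22.85
tcp_pos: [0.4659, -0.1926, 0.1706]
tool_rot: [0.998, -0.057, -0.0, -0.001]
ft_force: [0.7, -1.4, 0.3]
width: 0.0009
gripper_force: 0.0
```

Call:
{"name": "send_rows", "arguments": {
  "increments": [
    [0,-2,3,-2,0],
    [0,-4,5,-5,0],
    [0,-5,6,-5,0],
    [0,-5,6.5,-5,0],
    [0,-5,6.5,-5,0]
  ]
}}

```text
clock: 23.27
tcp_pos: [0.4085, -0.2524, 0.2205]
tool_rot: [0.998, -0.059, 0.0, 0.0]
ft_force: [0.3, 0.5, 0.6]
width: 0.0004
gripper_force: 0.0
```

```bash
cat > fin.py <<'E'
from h import *
im=0;n=6
for i in range(n): T=capture('top');im=im+T['image'].astype(float)/n
T=dict(T);T['image']=im.round().astype(np.uint8)
look(T,'top');look3(T);cv2.imwrite('pics/top11.png',T['image'][:,:,::-1])
# radial profile: brightest direction at several radii on bar top, centre shifted -0.5 mm
g=cv2.cvtColor(T['image'],cv2.COLOR_RGB2GRAY).astype(np.float32)
for dy in(0,-.6):
  c0=KC+.031*PN+dy/1000*PY;A=np.arange(2.3,3.2,.01);out=[]
  for r in(10,13,16,19):
    P=np.array([proj(T,c0+r/1000*(np.cos(a-2.356)*PU-np.sin(a-2.356)*PY)) for a in A],np.float32)
    v=cv2.remap(g,P[None,:,0].copy(),P[None,:,1].copy(),cv2.INTER_CUBIC)[0];w=np.clip(v-.5*(v.max()+v.min()),0,None);out.append((A*w).sum()/w.sum())
  lab=cv2.cvtColor(T['image'],cv2.COLOR_RGB2LAB)[:,:,1].astype(np.float32);o2=[]
  for r in(29,31,33):
    P=np.array([proj(T,KC+.005*PN+dy/1000*PY+r/1000*(np.cos(a-2.356)*PU-np.sin(a-2.356)*PY)) for a in A],np.float32)
    v=cv2.remap(lab,P[None,:,0].copy(),P[None,:,1].copy(),cv2.INTER_CUBIC)[0];w=np.clip(v-.5*(v.max()+v.min()),0,None);o2.append((A*w).sum()/w.sum())
  print(dy,'pointer',np.round(out,3),'tab',np.round(o2,3))
E
python3 fin.py
```

```text
top red 228 [375.6 172.3] [131.2 -11.4   6. ] r 32.3 ang 2.761
top white 383 [370.9 180.7] [110.8  -3.1  31. ] ang mean 2.799 ang line 2.813
white mean [ 8.7 -4.5] ang 2.829 line 2.753 sd [2.9 5.8] sum 4972.0
0 pointer [2.796 2.811 2.812 2.805] tab [2.771 2.763 2.765]
-0.6 pointer [2.74  2.769 2.775 2.774] tab [2.752 2.745 2.748]
```

```bash
cat > fin2.py <<'E'
from h import *
def prof(c,ch,c0,rs,A):
    o=[]
    for r in rs:
        P=np.array([proj(c,c0+r/1000*(np.cos(a-2.356)*PU-np.sin(a-2.356)*PY)) for a in A],np.float32)
        v=cv2.remap(ch,P[None,:,0].copy(),P[None,:,1].copy(),cv2.INTER_CUBIC)[0];w=np.clip(v-v.min()-.5*(v.max()-v.min()),0,None);o.append((A*w).sum()/w.sum())
    return np.round(o,3)
T=dict(capture('top'));S=dict(capture('side'))
for f in('top8','top9','top11'):
    T['image']=cv2.imread(f'pics/{f}.png')[:,:,::-1].copy();g=cv2.cvtColor(T['image'],cv2.COLOR_RGB2GRAY).astype(np.float32)
    m={'top8':2.4,'top9':2.7,'top11':2.8}[f];print(f,prof(T,g,KC+.031*PN,(-4,8,11,14,17,20),np.arange(m-.4,m+.4,.01)))
# side: ring inner/outer via radial edges; estimate centre shift from outer ring edge on the downhill-left half
im=sum(capture('side')['image'].astype(float) for _ in range(6))/6;S['image']=im.astype(np.uint8)
g=cv2.cvtColor(S['image'],cv2.COLOR_RGB2GRAY).astype(np.float32)
def ringfit(c,g,A):
    pts=[]
    for a in A:
        R=np.arange(28,43,.25);d=np.cos(a-2.356)*PU-np.sin(a-2.356)*PY
        P=np.array([proj(c,KC+.003*PN+r/1000*d) for r in R],np.float32);v=cv2.remap(g,P[None,:,0].copy(),P[None,:,1].copy(),cv2.INTER_LINEAR)[0]
        k=np.argmax(v[:32]);j=k+np.argmin(np.gradient(cv2.GaussianBlur(v[None],(0,0),2)[0])[k:]);pts.append(R[j]*np.array([np.cos(a-2.356),-np.sin(a-2.356)]))
    pts=np.array(pts);s=np.linalg.lstsq(np.c_[2*pts,np.ones(len(pts))],(pts**2).sum(1),rcond=None)[0];return s[:2].round(2),np.sqrt(s[2]+s[:2]@s[:2]).round(1)
Tg=cv2.cvtColor(cv2.imread('pics/top11.png'),cv2.COLOR_BGR2GRAY).astype(np.float32)
print('top ring shift',ringfit(T,Tg,np.arange(0,6.2,.15)))
b,r=ringfit(S,g,np.arange(-1.6,2.4,.1));print('side ring shift',b,r)
c=KC+(b[0]*PU+b[1]*PY)/1000;lab=cv2.cvtColor(S['image'],cv2.COLOR_RGB2LAB)[:,:,1].astype(np.float32)
print('side pointer',prof(S,g,c+.031*PN,(6,9,12,15,18),np.arange(2.4,3.2,.01)),'tab',prof(S,lab,c+.005*PN,(29,31,33),np.arange(2.3,3.2,.01)))
E
python3 fin2.py
```

```text
top8 [2.566 2.352 2.375 2.406 2.401 2.401]
top9 [2.909 2.698 2.718 2.729 2.725 2.708]
top11 [2.561 2.796 2.806 2.816 2.809 2.797]
top ring shift (array([-0.36,  0.36]), np.float64(36.3))
side ring shift [-3.23  3.22] 36.6
side pointer [2.901 2.956 2.997 2.955 2.961] tab [2.768 2.796 2.819]
```

The top view puts the pointer at about 2.805 and the tab at about 2.765, so I overshot by about 0.04 rad (2°). I'll nudge the tail back slightly from its left side, watching the force.

Run:
```python
from h import *
W=lambda s,y,h=16:KC+(s*PU+y*PY+h*PN)/1000
for s,y in((-5,34),(-5,25)):print(s,y,delta(W(s,y),-6.5),W(s,y))
```

```text
-5 34 (array([ 11.79, -17.23,  12.01]), np.float64(-0.1)) [ 0.5456955  -0.09392055  0.1003578 ]
-5 25 (array([ 11.79, -16.33,  12.01]), np.float64(-0.1)) [ 0.54467668 -0.1028627   0.1003578 ]
```

Call:
{"name": "send_rows", "arguments": {
  "increments": [
    [0,1,-3.5,0,0],
    [0,3,-7,0,0],
    [0,5,-10.5,0,0],
    [0,7,-14,0,0],
    [0,9.5,-17.2,0,0]
  ]
}}

```text
clock: 24.38
tcp_pos: [0.523, -0.0896, 0.2207]
tool_rot: [0.998, -0.058, -0.0, -0.0]
ft_force: [-0.3, 0.5, 1.1]
width: 0.0006
gripper_force: 0.0
```

Call:
{"name": "send_rows", "arguments": {
  "increments": [
    [0,2.3,0,2,0],
    [0,2.3,0,5,0],
    [0,2.3,0,8,0],
    [0,2.3,0,10,0],
    [0,2.3,0,11,0]
  ]
}}

```text
clock: 24.8
tcp_pos: [0.5439, -0.094, 0.1077]
tool_rot: [0.998, -0.057, -0.002, -0.0]
ft_force: [0.1, 0.4, -0.2]
width: 0.0002
gripper_force: 0.0
```

Call:
{"name": "send_rows", "arguments": {
  "increments": [
    [0,0,0,0.5,0],
    [0,0,0,0.9,0],
    [0,0,0.2,0.9,0],
    [0,0,0.4,0.9,0],
    [0,0,0.4,0.9,0]
  ]
}}

```text
clock: 25.22
tcp_pos: [0.5461, -0.0992, 0.1026]
tool_rot: [0.998, -0.058, 0.001, 0.0]
ft_force: [0.3, -0.2, 0.5]
width: 0.0003
gripper_force: 0.0
```

Run:
```python
from h import *
st=sense();print(st['clock'],st['ft_force'].round(1),sh(st['tcp_pos'])-[101.6,1.3,0])
```

```text
25.2167 [ 0.3 -0.2  0.5] [-3.17209034 28.78505684 17.64785103]
```

Call:
{"name": "send_rows", "arguments": {
  "increments": [
    [0,0,0.05,0,0],
    [0,0,0.1,0,0],
    [0,0,0.15,0,0],
    [0,0,0.15,0,0],
    [0,0,0.15,0,0]
  ]
}}

```text
clock: 25.63
tcp_pos: [0.5451, -0.0998, 0.1016]
tool_rot: [0.998, -0.058, 0.0, -0.0]
ft_force: [0.9, -0.0, 1.0]
width: 0.0005
gripper_force: 0.0
```

Call:
{"name": "send_rows", "arguments": {
  "increments": [
    [0,0,0.05,0,0],
    [0,0,0.1,0,0],
    [0,0,0.1,0,0],
    [0,0,0.1,0,0],
    [0,0,0.1,0,0]
  ]
}}

```text
clock: 26.05
tcp_pos: [0.545, -0.1008, 0.1014]
tool_rot: [0.998, -0.058, -0.0, -0.0]
ft_force: [0.3, -0.1, 0.3]
width: 0.0006
gripper_force: 0.0
```

Run:
```python
from h import *
st=sense();print(st['clock'],st['ft_force'].round(1),sh(st['tcp_pos'])-[101.6,1.3,0])
```

```text
26.05 [ 0.3 -0.1  0.3] [-4.54038024 27.12856679 16.9097165 ]
```

Call:
{"name": "send_rows", "arguments": {
  "increments": [
    [0,0,0.05,0,0],
    [0,0,0.1,0,0],
    [0,0,0.1,0,0],
    [0,0,0.1,0,0],
    [0,0,0.1,0,0]
  ]
}}

```text
clock: 26.47
tcp_pos: [0.5448, -0.1018, 0.1014]
tool_rot: [0.998, -0.058, 0.0, -0.0]
ft_force: [-0.2, -0.5, -0.2]
width: 0.0008
gripper_force: 0.0
```

Call:
{"name": "send_rows", "arguments": {
  "increments": [
    [0,0,0.05,0,0],
    [0,0,0.05,0,0],
    [0,0,0.05,0,0],
    [0,0,0.05,0,0],
    [0,0,0.05,0,0]
  ]
}}

```text
clock: 26.88
tcp_pos: [0.5448, -0.1022, 0.1014]
tool_rot: [0.998, -0.058, 0.0, -0.0]
ft_force: [0.2, -0.0, 0.2]
width: 0.0005
gripper_force: 0.0
```

Run:
```python
from h import *
st=sense();print(st['clock'],st['ft_force'].round(1),sh(st['tcp_pos'])-[101.6,1.3,0])
```

```text
26.8833 [ 0.2 -0.   0.2] [-4.51133249 25.62966598 16.95796229]
```

Call:
{"name": "send_rows", "arguments": {
  "increments": [
    [0,0,0.05,0,0],
    [0,0,0.07,0,0],
    [0,0,0.07,0,0],
    [0,0,0.07,0,0],
    [0,0,0.07,0,0]
  ]
}}

```text
clock: 27.3
tcp_pos: [0.5447, -0.103, 0.1015]
tool_rot: [0.998, -0.058, 0.0, 0.0]
ft_force: [0.5, 0.4, -0.2]
width: 0.0006
gripper_force: 0.0
```

Call:
{"name": "send_rows", "arguments": {
  "increments": [
    [0,0,0.05,0,0],
    [0,0,0.07,0,0],
    [0,0,0.07,0,0],
    [0,0,0.07,0,0],
    [0,0,0.07,0,0]
  ]
}}

```text
clock: 27.72
tcp_pos: [0.5446, -0.1037, 0.1014]
tool_rot: [0.998, -0.058, 0.0, -0.0]
ft_force: [0.4, 0.1, 1.3]
width: 0.0005
gripper_force: 0.0
```

Run:
```python
from h import *
st=sense();print(st['clock'],st['ft_force'].round(1),st['gripper_force'],sh(st['tcp_pos'])-[101.6,1.3,0])
```

```text
27.7167 [0.4 0.1 1.3] 0.0 [-4.52786388 24.20068289 16.93734711]
```

Call:
{"name": "send_rows", "arguments": {
  "increments": [
    [0,0,0.05,0,0],
    [0,0,0.06,0,0],
    [0,0,0.06,0,0],
    [0,0,0.06,0,0],
    [0,0,0.06,0,0]
  ]
}}

```text
clock: 28.13
tcp_pos: [0.5446, -0.1043, 0.1014]
tool_rot: [0.998, -0.058, 0.0, 0.0]
ft_force: [0.5, 0.0, -0.8]
width: 0.0008
gripper_force: 0.0
```

Call:
{"name": "send_rows", "arguments": {
  "increments": [
    [0,0,0.05,0,0],
    [0,0,0.06,0,0],
    [0,0,0.06,0,0],
    [0,0,0.06,0,0],
    [0,0,0.06,0,0]
  ]
}}

```text
clock: 28.55
tcp_pos: [0.5445, -0.1048, 0.1015]
tool_rot: [0.998, -0.058, 0.0, -0.0]
ft_force: [-0.1, 0.3, 0.4]
width: 0.0007
gripper_force: 0.0
```

Call:
{"name": "send_rows", "arguments": {
  "increments": [
    [0,0,0.05,0,0],
    [0,0,0.06,0,0],
    [0,0,0.06,0,0],
    [0,0,0.06,0,0],
    [0,0,0.06,0,0]
  ]
}}

```text
clock: 28.97
tcp_pos: [0.5445, -0.1053, 0.1015]
tool_rot: [0.998, -0.058, 0.0, -0.0]
ft_force: [0.8, 0.6, -0.4]
width: -0.0
gripper_force: 0.3
```

Call:
{"name": "send_rows", "arguments": {
  "increments": [
    [0,0,0.05,0,0],
    [0,0,0.06,0,0],
    [0,0,0.06,0,0],
    [0,0,0.06,0,0],
    [0,0,0.06,0,0]
  ]
}}

```text
clock: 29.38
tcp_pos: [0.5444, -0.1057, 0.1014]
tool_rot: [0.998, -0.058, 0.0, -0.0]
ft_force: [0.4, 2.3, 0.9]
width: 0.0004
gripper_force: 0.9
```

Call:
{"name": "send_rows", "arguments": {
  "increments": [
    [0,0,0.05,0,0],
    [0,0,0.06,0,0],
    [0,0,0.06,0,0],
    [0,0,0.06,0,0],
    [0,0,0.06,0,0]
  ]
}}

```text
clock: 29.8
tcp_pos: [0.5444, -0.106, 0.1014]
tool_rot: [0.998, -0.057, 0.0, -0.0]
ft_force: [0.8, 4.2, -0.1]
width: 0.0004
gripper_force: 1.7
```

Call:
{"name": "send_rows", "arguments": {
  "increments": [
    [0,0,-0.5,0,0],
    [0,0,-1,0,0],
    [0,0,-1,-3,0],
    [0,-1,-1,-6.5,0],
    [0,-3,0,-10,0]
  ]
}}

```text
clock: 30.22
tcp_pos: [0.5158, -0.1018, 0.202]
tool_rot: [0.998, -0.056, 0.0, -0.0]
ft_force: [0.7, -0.8, 0.5]
width: 0.0007
gripper_force: 0.0
```

Call:
{"name": "send_rows", "arguments": {
  "increments": [
    [0,-2,3.5,-2,0],
    [0,-4,7,-2,0],
    [0,-6,10.5,-2,0],
    [0,-8,14,-2,0],
    [0,-9,16,-2,0]
  ]
}}

```text
clock: 30.63
tcp_pos: [0.4026, -0.2562, 0.2218]
tool_rot: [0.998, -0.06, -0.001, 0.002]
ft_force: [0.5, -0.8, -0.1]
width: 0.0005
gripper_force: 0.0
```

```bash
sleep 0; python3 fin.py; python3 -c "
from h import *
s=sense();print(s['clock'],s['tcp_pos'])"
```

```text
top red 229 [375.6 172.3] [131.2 -11.3   6. ] r 32.2 ang 2.759
white mean [ 8.8 -4.5] ang 2.828 line 2.757 sd [2.9 5.7] sum 5018.0
0 pointer [2.792 2.805 2.815 2.804] tab [2.771 2.762 2.762]
-0.6 pointer [2.735 2.764 2.78  2.772] tab [2.752 2.743 2.744]
30.9333 [ 0.40752008 -0.25068585  0.22142198]
```

Run:
```python
from h import *
print(delta([.5444,-.095,.1014],-6.5),delta([.5444,-.106,.1014],-6.5))
```

```text
(array([ 11.84, -17.01,  12.01]), np.float64(0.0)) (array([ 11.96, -15.92,  12.01]), np.float64(0.0))
```

Call:
{"name": "send_rows", "arguments": {
  "increments": [
    [0,1,-3.5,0,0],
    [0,3,-7,0,0],
    [0,5,-10.5,0,0],
    [0,7,-14,0,0],
    [0,9.5,-17,0,0]
  ]
}}

```text
clock: 31.35
tcp_pos: [0.5213, -0.0892, 0.2215]
tool_rot: [0.998, -0.055, -0.0, -0.0]
ft_force: [0.1, -0.7, 0.5]
width: 0.0001
gripper_force: 0.0
```

Call:
{"name": "send_rows", "arguments": {
  "increments": [
    [0,2.4,0,2,0],
    [0,2.4,0,5,0],
    [0,2.4,0,8,0],
    [0,2.4,0,10,0],
    [0,2.4,0,11,0]
  ]
}}

```text
clock: 31.77
tcp_pos: [0.5431, -0.0942, 0.1085]
tool_rot: [0.998, -0.056, -0.002, -0.0]
ft_force: [-0.9, -0.2, 0.2]
width: 0.0005
gripper_force: 0.0
```

Call:
{"name": "send_rows", "arguments": {
  "increments": [
    [0,0,0,0.5,0],
    [0,0,0.3,1,0],
    [0,0,0.6,1,0],
    [0,0,0.9,1,0],
    [0,0,1,1,0]
  ]
}}

```text
clock: 32.18
tcp_pos: [0.5442, -0.1066, 0.1026]
tool_rot: [0.998, -0.058, 0.001, -0.0]
ft_force: [0.9, 2.7, 0.3]
width: 0.0004
gripper_force: 1.1
```

Call:
{"name": "send_rows", "arguments": {
  "increments": [
    [0,0,0.05,0,0],
    [0,0,0.1,0,0],
    [0,0,0.1,0,0],
    [0,0,0.1,0,0],
    [0,0,0.1,0,0]
  ]
}}

```text
clock: 32.6
tcp_pos: [0.544, -0.1068, 0.102]
tool_rot: [0.998, -0.057, 0.001, -0.0]
ft_force: [0.6, 4.4, 4.9]
width: 0.0004
gripper_force: 3.3
```

Call:
{"name": "send_rows", "arguments": {
  "increments": [
    [0,0,-0.5,0,0],
    [0,0,-1,0,0],
    [0,0,-1,-3,0],
    [0,-1,-1,-6.5,0],
    [0,-3,0,-10,0]
  ]
}}

```text
clock: 33.02
tcp_pos: [0.5141, -0.1025, 0.2015]
tool_rot: [0.998, -0.056, -0.0, -0.0]
ft_force: [-0.5, 0.7, 0.9]
width: 0.0003
gripper_force: 0.0
```

Call:
{"name": "send_rows", "arguments": {
  "increments": [
    [0,-2,3.5,-2,0],
    [0,-4,7,-2,0],
    [0,-6,10.5,-2,0],
    [0,-8,14,-2,0],
    [0,-9,16,-2,0]
  ]
}}

```text
clock: 33.43
tcp_pos: [0.401, -0.2567, 0.2213]
tool_rot: [0.998, -0.06, -0.002, 0.001]
ft_force: [2.1, -1.3, -0.4]
width: 0.0004
gripper_force: 0.0
```

```bash
python3 fin.py; python3 -c "
from h import *
s=sense();print(s['clock'],s['tcp_pos'],delta([.5444,-.095,.1014],-6.5))"
```

```text
top red 229 [375.6 172.3] [131.2 -11.4   6. ] r 32.2 ang 2.761
top white 388 [370.8 180.8] [110.6  -2.9  31. ] ang mean 2.794 ang line 2.808
white mean [ 8.8 -4.4] ang 2.821 line 2.734 sd [2.9 5.7] sum 5135.0
0 pointer [2.795 2.799 2.8   2.79 ] tab [2.775 2.764 2.763]
-0.6 pointer [2.738 2.756 2.763 2.757] tab [2.756 2.746 2.746]
33.7333 [ 0.40622881 -0.25140111  0.22117511] (array([ 11.97, -17.09,  11.99]), np.float64(0.0))
```

The pointer is now within about 0.02–0.03 rad of the tab, which is as fine as the images can measure. I'll check that the guard and the other objects haven't moved, then hand in.

Run:
```python
from h import *
from cell import close_job
T=capture('top')['image'];A=cv2.imread('pics/top4.png')[:,:,::-1];Z=cv2.imread('pics/top0.png')[:,:,::-1]
d=cv2.GaussianBlur(cv2.absdiff(T,A).max(2),(3,3),0)
def org(im):
    m=cv2.inRange(cv2.cvtColor(im,cv2.COLOR_RGB2HSV),(5,170,130),(16,255,255))[110:150,360:410];return [(s[4],(c+[360,110]).round(1)) for _,s,c in comps(m,5)]
print('tab then/now',org(A),org(T))
for n,(x0,y0,x1,y1) in dict(board=(292,212,335,250),reel=(376,236,403,264),meter=(255,128,298,188),driver=(410,160,427,225),tray=(120,208,182,284),ring=(352,165,385,200)).items():
    print(n,'diff vs start',cv2.GaussianBlur(cv2.absdiff(T,Z).max(2),(3,3),0)[y0:y1,x0:x1].mean().round(1))
print(close_job())
```

```text
tab then/now [(np.int32(29), array([384.6, 129.5]))] [(np.int32(32), array([384.8, 129.5]))]
board diff vs start 11.1
reel diff vs start 7.4
meter diff vs start 6.8
driver diff vs start 24.8
tray diff vs start 13.0
ring diff vs start 34.8
the job is handed in; nothing more can be done
None
```

The job is handed in: the guard is propped open on its catch and the knob pointer is within about 0.03 rad (2°) of the red tab, after an overshoot of about 2° that I mostly nudged back. The red tab did not move; a rough before/after image comparison of the loose items was inconclusive, though every contact I made was with the guard tab or the knob.

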